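# Run the ball feet into the dipper cup and stock the glue-up caddy

### The job

Make up the caddy for gluing feet on boxes: stand the dipper cup in the rest under the feeder's spout, pull the shutter fully open so that all the ball feet run out of the hopper into the cup, and push the shutter fully shut again before you take the cup away. Then stand the filled cup in the caddy's large bore and every glue bottle on the bench in a small bore of the caddy, upright and right down. Never pull the shutter without the cup in the rest, and leave the other tools on the bench where they are.

Things in the scene. Friction and masses are not known exactly. Their poses are not given: they have to be found in the camera images.
- cup_center (a point): Steel dipper cup: round, 60 mm outside diameter at the rim (56 at the foot), 62 mm high, 3 mm wall, open top, floor 4 mm thick, 160 g. The point is on its axis half-way up, 31 mm above its foot; z up, and -x points from the cup along its handle.
- cup_handle (a point): Point to hold on the cup's straight level wooden handle, 100 mm from the cup's axis and 48 mm above its foot. The handle is a bar 14 mm wide and 20 mm high that runs from the cup's wall to 135 mm from the axis; same axes as cup_center.
- cup_rest (a point): The ball feeder's cup rest: centre of its flat floor, 8 mm above the bench, right below the spout. x leads from its open front into the rest, y left, z up. Fences 14 mm high stand at its back (inner face 33 mm beyond the centre) and at both sides (67 mm apart). A cup goes in level from the front (-x), handle to the front, and comes out the same way; the square spout's lower edge hangs 82 mm above the floor.
- shutter (a joint): The feeder's shutter, a flat steel slide under the hopper (its upper face 110 mm above the bench): 0 fully shut, 0.045 m fully open; it slides towards the rest's -y (to the right seen from the robot) to open, needs about 2 N and stays where it is left. The outlet is 30 mm square; the feet run out once it is nearly clear of it (open 35 mm or more).
- shutter_grip (a point): Centre of the shutter's upright black grip, a post 16 mm square and 40 mm high (132 mm above the bench at this point), 125 mm to the right (-y) of the spout when shut; same axes as cup_rest; it moves with the shutter. The hopper, an open-topped bin with a floor rising towards +x, reaches from 35 mm in front of the spout's axis to 160 behind and 54 to either side; its rim is 190 mm above the bench in front, 255 at the back; all is free in front of it.
- foot0: Turned, waxed hardwood ball foot, 22 mm in diameter, 10 g, with a brass insert; origin at its centre. Five of them lie one behind another in the hopper at the start.
- foot1: Turned, waxed hardwood ball foot, 22 mm in diameter, 10 g, with a brass insert; origin at its centre. Five of them lie one behind another in the hopper at the start.
- foot2: Turned, waxed hardwood ball foot, 22 mm in diameter, 10 g, with a brass insert; origin at its centre. Five of them lie one behind another in the hopper at the start.
- foot3: Turned, waxed hardwood ball foot, 22 mm in diameter, 10 g, with a brass insert; origin at its centre. Five of them lie one behind another in the hopper at the start.
- foot4: Turned, waxed hardwood ball foot, 22 mm in diameter, 10 g, with a brass insert; origin at its centre. Five of them lie one behind another in the hopper at the start.
- caddy_hole0 (a point): The fixed caddy's large bore, for the cup: 65 mm in diameter, 24 mm deep. The point is the centre of its mouth, 34 mm above the bench; x away from the robot, y left. The caddy is a wooden block 90 mm deep (x), 334 long (y), 34 high, this bore at its right-hand (-y) end, 43 mm from the end, in line with four small ones; end boards 12 mm thick and 70 mm high stand at its two ends.
- caddy_hole1 (a point): One of the caddy's four small bores for the bottles, 45 mm in diameter, 24 mm deep; the centre of its mouth, 34 mm above the bench. It is 74 mm to the left of the large bore; same axes.
- caddy_hole2 (a point): One of the caddy's four small bores for the bottles, 45 mm in diameter, 24 mm deep; the centre of its mouth, 34 mm above the bench. It is 136 mm to the left of the large bore; same axes.
- caddy_hole3 (a point): One of the caddy's four small bores for the bottles, 45 mm in diameter, 24 mm deep; the centre of its mouth, 34 mm above the bench. It is 198 mm to the left of the large bore; same axes.
- caddy_hole4 (a point): One of the caddy's four small bores for the bottles, 45 mm in diameter, 24 mm deep; the centre of its mouth, 34 mm above the bench. It is 260 mm to the left of the large bore; same axes.
- bottle0_center (a point): White glue bottle, standing: round body 40 mm in diameter up to 68 mm, then a narrow neck and an orange nozzle cap 26 mm in diameter, 100 mm high in all, 160 g with the weight low down. The point is on its axis half-way up, 50 mm above its foot; z up. Two to four bottles stand on the bench (the others are absent).
- bottle1_center (a point): White glue bottle, standing: round body 40 mm in diameter up to 68 mm, then a narrow neck and an orange nozzle cap 26 mm in diameter, 100 mm high in all, 160 g with the weight low down. The point is on its axis half-way up, 50 mm above its foot; z up. Two to four bottles stand on the bench (the others are absent).
- bottle2_center (a point): White glue bottle, standing: round body 40 mm in diameter up to 68 mm, then a narrow neck and an orange nozzle cap 26 mm in diameter, 100 mm high in all, 160 g with the weight low down. The point is on its axis half-way up, 50 mm above its foot; z up. Two to four bottles stand on the bench (the others are absent).
- bottle3_center (a point): White glue bottle, standing: round body 40 mm in diameter up to 68 mm, then a narrow neck and an orange nozzle cap 26 mm in diameter, 100 mm high in all, 160 g with the weight low down. The point is on its axis half-way up, 50 mm above its foot; z up. Two to four bottles stand on the bench (the others are absent).
- tape: Bystander on the bench, to be left where it is: tape measure, 66 x 40 x 62 mm; origin at its underside.
- square: Bystander on the bench, to be left where it is: try square lying flat, wooden stock and 150 mm steel blade, 18 mm thick; origin at its underside.
- pencil: Bystander on the bench, to be left where it is: flat carpenter's pencil, 190 mm long, 8 mm thick; origin at its underside.
- sanding_block: Bystander on the bench, to be left where it is: cork sanding block, 100 x 60 x 35 mm; origin at its underside.
- mallet: Bystander on the bench, to be left where it is: wooden mallet lying on its side, 250 mm long, head 56 mm high; origin at its underside.
Things that resemble listed ones, but are neither listed nor needed, are in the scene too. Leave any pink, red or turquoise look-alike of the part that bears bottle0_center alone.

How it is judged:
By the outcome, as a careful person would: the job done as asked, in the order asked, and still so for the second after the job is handed in, with the robot touching nothing.
Of bottle0, bottle1, bottle2, bottle3 only 2 to 4 are there at a start; the rules pass over those that are not, and their reading is None.
At some moment in a run one of bottle0, bottle1, bottle2, bottle3 may be knocked a few centimetres aside while the robot is not near it.
It also fails if it takes over 210 s, if anything falls off the work surface, if the arm or the gripper's body presses on something with over 40 N, if the wrist force passes 120 N, or if a joint passes its speed limit or range.

### The arm

A 6-joint arm with a two-finger parallel gripper is mounted at the origin on the work surface. World frame = base frame: x ahead of the robot, y to its left, z up, the work surface at z = 0. Lengths are in m, angles in rad, forces in N, time in s.
With the tool pointing down it reaches from about 0.275 to 0.725 m from the base axis. Payload 5.6 kg.
Tool frame: the origin (TCP) lies at the very end of the fingers, on their centre line; the grasp point (between the pads) lies behind it (arm.tcp_to_grasp is the x of the grasp point in the tool frame, in m); x points along the fingers, y is the direction in which the jaws open and shut, and the axes are right-handed (so a half turn about x gives the same grasp; the last joint's range is limited). The gripper opens to 85 mm and grips with 20 to 120 N. Pads are 22 mm wide; open, the fingers measure 114 mm over their backs; the gripper's body (76 mm by 85 mm) begins 54 mm behind the grasp point. The pads swing forward as they close: fully open they stand 13 mm farther back than shut.
Start: joints at [1.544, 0.255, 0.108, 0, -1.424, -0.285], TCP at [0.169, 0.523, 0.231] pointing down, gripper open.
Joint ranges: [-2.95, 2.95], [-1.21, 1.97], [-1.09, 1.5], [-2.87, 1.71], [-2.94, -0.07], [-3.05, 3.05]. Speed limits (rad/s): [2.57, 2.57, 3.14, 3.14, 3.14, 3.14].

### API

Orientations are given as [roll, pitch, yaw] about the fixed x, y, z axes, in that order (R = Rz(yaw) Ry(pitch) Rx(roll)).
In Python, from plant import arm gives the robot as it stands. Calls block until the motion is done:
- arm.move_ptp(position, orientation): joint-space move of the TCP to a pose.
- arm.movel(position, rot=None, max_speed=0.15): straight line of the TCP; rot=None keeps the orientation; max_speed is the mean speed in m/s.
- arm.goto_joints(angles): joint-space move.
- arm.set_gripper(opening, grasp_force=None): opening from 0.0 (shut) to 1.0 (fully open); grasp_force is the grip in N (None keeps the last); returns when the fingers have stopped.
- arm.hold(seconds).
- arm.ik(position, orientation): joint angles nearest the present ones, or None.
- arm.get_image(name): name is "side" or "top"; returns (picture, depth): 420x560x3 uint8, blue, green, red; 420x560 float32, m along the optical axis (not along the pixel's ray), 0 where there is no reading.
- arm.camera_model(name): a dict with "mtx" (3x3 intrinsics, pixels), "pose" (4x4, takes a point from camera to world coordinates). Camera axes: x right, y up, looking along -z (the intrinsics and any distortion apply to the point x, -y, -z); pixel columns grow to the right and rows downward; lengths in m; the calibration is good to about 2 mm. A picture is of the moment at which its call begins. camera_model takes no time and is no camera call.
A pose or a line that the arm cannot do raises arm.IKError and nothing moves.
- arm.job_done(): hands the job in, once; it reports no verdict.
Readings, each from a call of its own:
- arm.get_time(): time.
- arm.get_q(): joint angles.
- arm.get_dq(): joint speeds.
- arm.get_joint_torque(): joint torques, N m.
- arm.get_tool_pos(): TCP position.
- arm.get_tool_rot(): TCP orientation.
- arm.get_force(): force on the tool from outside, world axes, zero at the start.
- arm.get_ft_torque(): the same for the moment, N m.
- arm.get_gripper_width(): opening from 0.0 (shut) to 1.0 (fully open).
Only numpy, scipy, OpenCV 4.12 (cv2) and the standard library are available. Lean on these libraries where they do the work, as an engineer would, in place of code of your own. Each camera call takes 0.05 s, during which the arm holds its last target.

## Working session

There is one attempt and no reset: what is moved stays moved. The work goes in short steps, each a Python script; the robot and the scene stay as the last script left them, time stands still between calls to the robot, and variables do not carry over. Pictures are saved under pics/ and viewed, and the job is handed in when it is done.

```bash
ls; mkdir -p pics
cat > h.py <<'E'
import numpy as np, cv2
from plant import arm
def snap(tag):
    out={}
    for n in ("side","top"):
        p,d=arm.get_image(n); cv2.imwrite(f"pics/{tag}_{n}.png",p); np.savez(f"pics/{tag}_{n}.npz",p=p,d=d); out[n]=(p,d)
    return out
def pt(n,u,v,z):
    m=arm.camera_model(n);K=m["mtx"];T=np.array(m["pose"])
    a=np.linalg.inv(K)@[u,v,1]; c=np.array([a[0],-a[1],-1])*z
    return T[:3,:3]@c+T[:3,3]
def cloud(n,d):
    m=arm.camera_model(n);K=np.array(m["mtx"]);T=np.array(m["pose"])
    v,u=np.mgrid[:d.shape[0],:d.shape[1]]
    x=(u-K[0,2])/K[0,0]; y=(v-K[1,2])/K[1,1]
    c=np.stack([x*d,-y*d,-d],-1)
    return c@T[:3,:3].T+T[:3,3]
def proj(n,P):
    m=arm.camera_model(n);K=np.array(m["mtx"]);T=np.array(m["pose"])
    c=(np.atleast_2d(P)-T[:3,3])@T[:3,:3]
    q=np.stack([c[:,0],-c[:,1],-c[:,2]],1)@K.T
    return q[:,:2]/q[:,2:]
E
python3 - <<'E'
from h import *
snap("a")
for n in("side","top"):
    m=arm.camera_model(n);print(n,m)
print(arm.tcp_to_grasp,arm.get_time(),arm.get_tool_rot(),arm.get_gripper_width())
E
```

```text
pics
side {'mtx': array([[530.09344774,   0.        , 281.27181443],
       [  0.        , 530.09344774, 214.48865163],
       [  0.        ,   0.        ,   1.        ]]), 'pose': array([[ 0.97153926,  0.17958934, -0.15446405,  0.31917926],
       [-0.23687223,  0.73176924, -0.63906598, -0.85890788],
       [-0.0017374 ,  0.65746594,  0.75348227,  1.13558185],
       [ 0.        ,  0.        ,  0.        ,  1.        ]])}
top {'mtx': array([[507.50396234,   0.        , 280.64724785],
       [  0.        , 507.50396234, 205.85709484],
       [  0.        ,   0.        ,   1.        ]]), 'pose': array([[ 0.10719532,  0.97439331, -0.19765332,  0.23708811],
       [-0.99423554,  0.10461467, -0.02348335, -0.03257825],
       [-0.00220458,  0.19903126,  0.97999066,  1.52128526],
       [ 0.        ,  0.        ,  0.        ,  1.        ]])}
-0.0187 0.1 [ 1.62505407  1.56905765 -1.8283686 ] 1.0014122789400473
```

View pics/a_top.png

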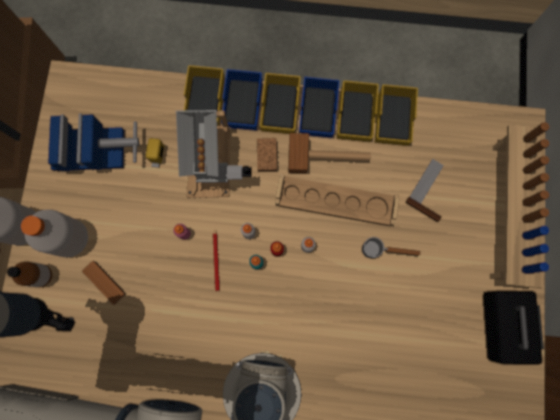

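View pics/a_side.png

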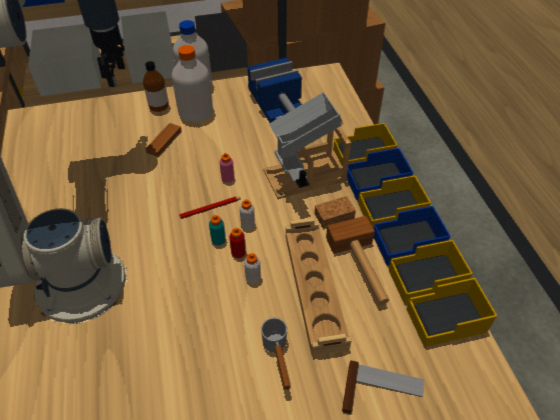

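The top view shows white bottles at about (249,231) and (309,244). The look-alikes are pink (181,231), turquoise (257,262), red (277,248) and big jugs at (55,232). The cup is at (373,248) with its handle towards (418,251). The feeder is at (205,150) and the caddy at (337,201). I'll check this with close crops.

Run:
```python
import cv2,numpy as np
p=cv2.imread("pics/a_top.png");p=np.clip(p*1.9,0,255).astype(np.uint8)
cv2.imwrite("pics/c1.png",cv2.resize(p[140:280,160:300],None,fx=4.2,fy=4.2,interpolation=cv2.INTER_CUBIC))
cv2.imwrite("pics/c2.png",cv2.resize(p[165:275,265:430],None,fx=4.8,fy=4.8,interpolation=cv2.INTER_CUBIC))
cv2.imwrite("pics/c4.png",cv2.resize(p[95:205,165:275],None,fx=5.4,fy=5.4,interpolation=cv2.INTER_CUBIC))
s=cv2.imread("pics/a_side.png")
cv2.imwrite("pics/c3.png",cv2.resize(s[90:290,180:350],None,fx=3,fy=3,interpolation=cv2.INTER_CUBIC))
```

```text
(no output)
```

View pics/c2.png

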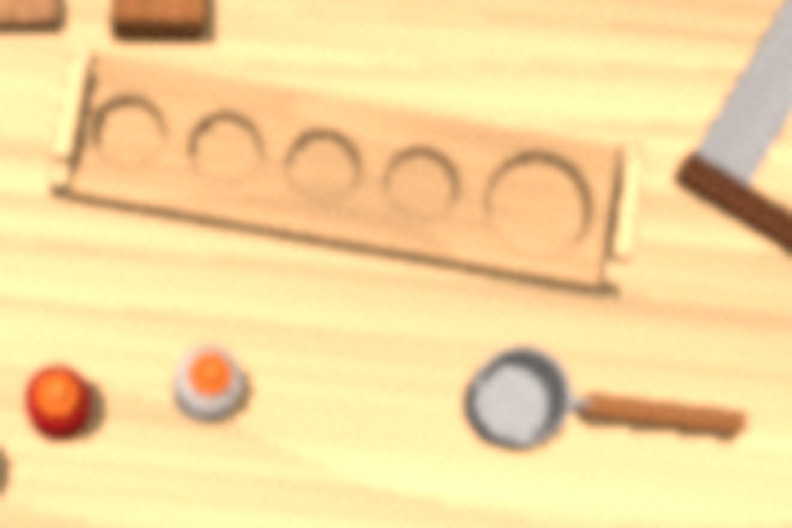

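View pics/c4.png

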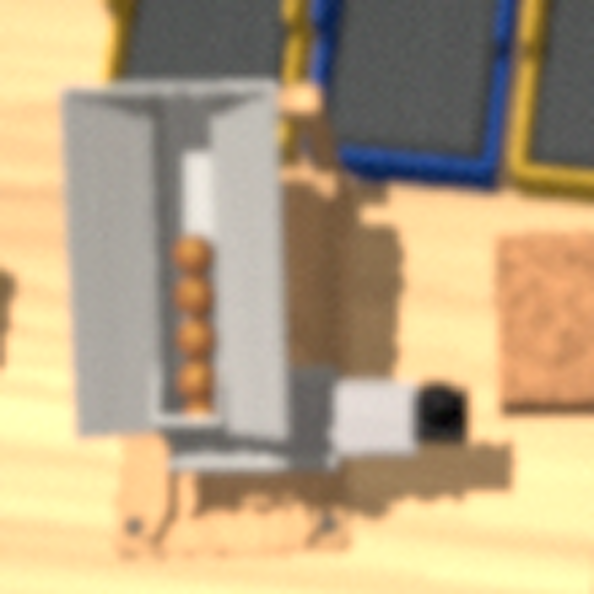

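View pics/c3.png

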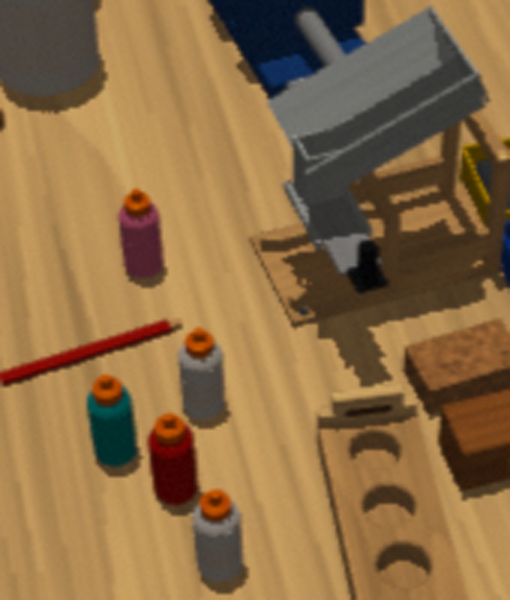

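Run:
```python
from h import *
C={}
for n in("top","side"):
    f=np.load(f"pics/a_{n}.npz"); C[n]=(f["p"],f["d"],cloud(n,f["d"]))
def box(n,x0,x1,y0,y1,z0,z1):
    p,d,c=C[n]; m=(d>0)&(c[...,0]>x0)&(c[...,0]<x1)&(c[...,1]>y0)&(c[...,1]<y1)&(c[...,2]>z0)&(c[...,2]<z1); return m
p,d,c=C["top"]
for nm,(u,v) in dict(table=(320,300),cup=(373,248),hend=(418,251),w0=(249,231),w1=(309,244),red=(277,248),turq=(257,262),pink=(181,231),bigbore=(376,207),bore4=(291,192),grip=(247,171),caddyL=(280,192),cadR=(394,208)).items(): print(nm,c[v,u].round(4))
p,d,c=C["side"]
for nm,(u,v) in dict(table=(200,300),cup=(274,330),w0=(246,205),w1=(252,262),grip=(303,180)).items(): print("s",nm,c[v,u].round(4))
# top-view orthographic raster of both clouds heights
for n in C:
    p,d,c=C[n]
    img=np.zeros((600,760,3),np.uint8)
    X0,Y0,s=0.2,0.5,800
    ok=(d>0)
    r=(600-(c[...,0]-X0)*s).astype(int); q=((Y0-c[...,1])*s).astype(int)
    k=ok&(r>=0)&(r<600)&(q>=0)&(q<760)
    o=np.argsort(c[...,2][k])
    img[r[k][o],q[k][o]]=np.clip(p[k][o]*(1.9 if n=="top" else 1),0,255)
    cv2.imwrite(f"pics/ortho_{n}.png",img)
```

```text
table [ 0.2748 -0.1419 -0.0015]
cup [ 0.4453 -0.2865 -0.0024]
hend [ 0.4428 -0.4071  0.0545]
w0 [0.444  0.0838 0.0864]
w1 [ 0.4244 -0.0899  0.092 ]
red [ 0.4039 -0.001   0.0876]
turq [0.3585 0.0508 0.0875]
pink [0.4232 0.277  0.0867]
bigbore [ 0.5697 -0.2849  0.0083]
bore4 [ 0.5863 -0.0232  0.0185]
grip [0.6042 0.1051 0.1438]
caddyL [0.571  0.0086 0.0693]
cadR [ 0.5594 -0.3275  0.0672]
s table [ 0.2882 -0.1241  0.0027]
s cup [ 0.4471 -0.2531  0.0106]
s w0 [0.4504 0.0834 0.0894]
s w1 [ 0.4285 -0.1018  0.087 ]
s grip [0.6111 0.1006 0.1282]
```

Run:
```python
from h import *
for n in("top","side"):
    f=np.load(f"pics/a_{n}.npz");c=cloud(n,f["d"])
    m=(f["d"]>0)&(c[...,0]>.3)&(c[...,0]<.7)&(c[...,1]>-.45)&(c[...,1]<.4)&(abs(c[...,2])<.008)
    P=c[m];A=np.c_[P[:,:2],np.ones(len(P))];s=np.linalg.lstsq(A,P[:,2],rcond=None)[0];print(n,s.round(4),(P[:,2]-A@s).std().round(4))
    np.save(f"pl_{n}.npy",s)
    # cluster summaries relative to plane
    def sel(x,y,r,z0,z1):
        h=c[...,2]-(c[...,:2]@s[:2]+s[2])
        k=(f["d"]>0)&(np.hypot(c[...,0]-x,c[...,1]-y)<r)&(h>z0)&(h<z1); return c[k],h[k]
    for nm,x,y in(("w0",.447,.083),("w1",.427,-.096)):
        Q,h=sel(x,y,.04,.085,.12);print(nm,"cap",np.median(Q,0).round(4),np.percentile(h,[50,95]).round(4),len(Q))
    Q,h=sel(.445,-.27,.04,.05,.075);print("cuprim",((Q.min(0)+Q.max(0))/2).round(4),np.ptp(Q,axis=0).round(4),np.median(h),len(Q))
    Q,h=sel(.443,-.37,.06,.04,.08)
    if len(Q):
        u,S,vt=np.linalg.svd(Q[:,:2]-Q[:,:2].mean(0));print("handle",Q.mean(0).round(4),vt[0].round(3),np.median(h).round(4),len(Q))
    Q,h=sel(.605,.105,.035,.115,.17);print("grip",np.median(Q,0).round(4),np.percentile(h,[50,98]).round(4),len(Q))
```

```text
top [ 0.0012 -0.0002 -0.0005] 0.0033
w0 cap [0.4515 0.0916 0.0905] [0.0904 0.1011] 60
w1 cap [ 0.4293 -0.0865  0.089 ] [0.089  0.1011] 63
cuprim [ 0.4425 -0.2773  0.0589] [0.0593 0.0607 0.0175] 0.06025366003982741 95
handle [ 0.4393 -0.3606  0.0563] [-0.014 -1.   ] 0.0569 186
grip [0.6067 0.1106 0.141 ] [0.1408 0.1558] 71
side [ 0.0026 -0.     -0.0014] 0.0027
w0 cap [0.4509 0.0877 0.0901] [0.0904 0.0997] 59
w1 cap [ 0.4303 -0.0905  0.0895] [0.0898 0.1001] 74
cuprim [ 0.4418 -0.2784  0.0585] [0.0585 0.0618 0.0176] 0.059362160378097106 206
handle [ 0.4394 -0.3673  0.056 ] [-0.017 -1.   ] 0.057 319
grip [0.609  0.1053 0.1368] [0.1367 0.1523] 89
```

View pics/ortho_side.png

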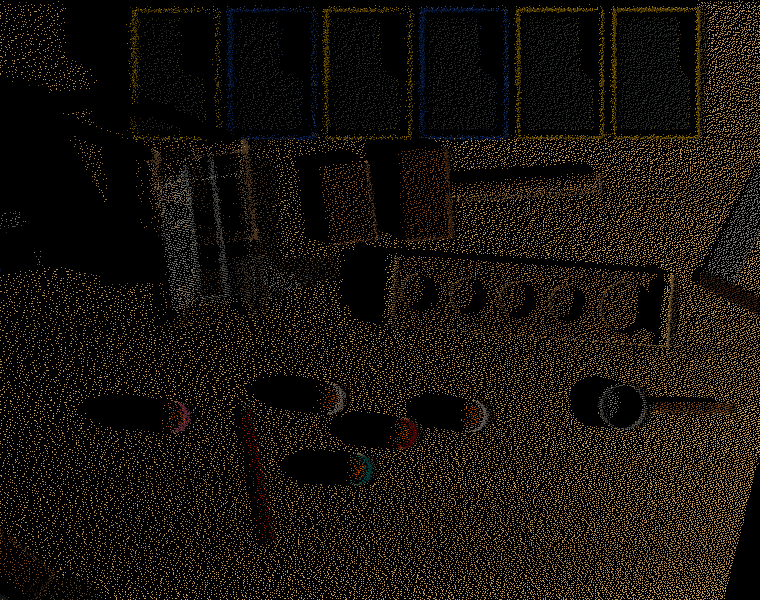

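Run:
```python
import cv2,numpy as np
def crop(n,x0,y0,w,h,f,g,out):
    p=cv2.imread(f"pics/a_{n}.png")[y0:y0+h,x0:x0+w];p=np.clip(p*g,0,255).astype(np.uint8)
    p=cv2.resize(p,None,fx=f,fy=f,interpolation=cv2.INTER_CUBIC)
    for i in range(0,w,10):
        cv2.line(p,(i*f,0),(i*f,4 if i%50 else 12),(0,255,0),1); 
        if i%20==0: cv2.putText(p,str(x0+i),(i*f,22),0,.4,(255,0,255),1)
    for i in range(0,h,10):
        cv2.line(p,(0,i*f),(6,i*f),(0,255,0),1)
        if i%20==0: cv2.putText(p,str(y0+i),(8,i*f+5),0,.4,(255,0,255),1)
    cv2.imwrite(out,p)
crop("side",255,85,110,115,5,1.2,"pics/d1.png")
crop("top",165,95,110,110,5,1.9,"pics/d2.png")
crop("side",270,210,90,150,4,1.2,"pics/d3.png")
crop("top",265,165,140,70,5,1.9,"pics/d4.png")
```

```text
(no output)
```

View pics/d1.png

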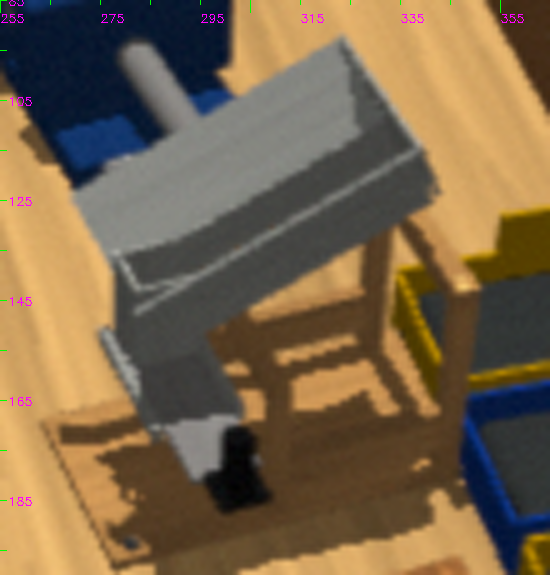

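View pics/d2.png

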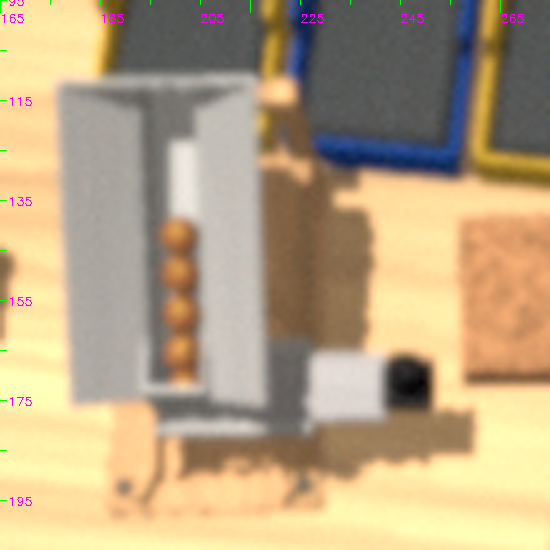

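View pics/d3.png

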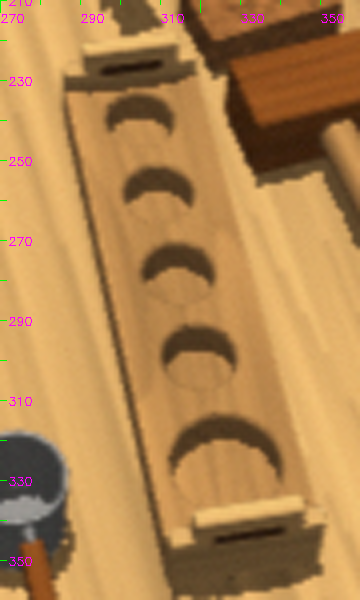

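View pics/d4.png

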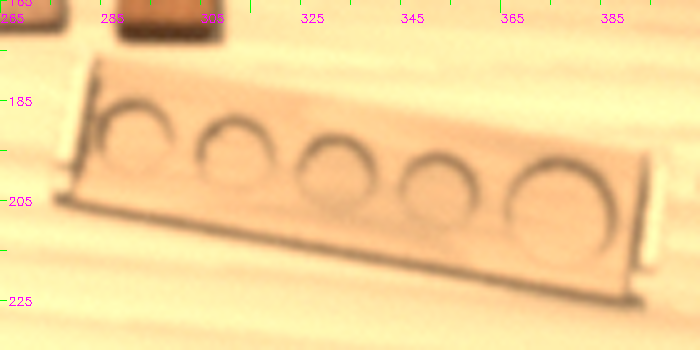

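```bash
cat > fit.py <<'E'
from h import *
from scipy.optimize import least_squares
def Rz(a): return np.array([[np.cos(a),-np.sin(a),0],[np.sin(a),np.cos(a),0],[0,0,1]])
def fit(obs,x0,zfree=True):
    # obs: list (cam, localxyz, uv); params x,y,yaw,(z)
    def res(p):
        r=[]
        for n,l,uv in obs:
            r+=list((proj(n,Rz(p[2])@np.array(l)+[p[0],p[1],p[3] if zfree else 0])[0]-uv))
        return r
    s=least_squares(res,x0 if zfree else x0[:3],loss="soft_l1")
    return s.x,np.array(res(s.x)).reshape(-1,2)
if __name__=="__main__":
    cad=[("top",(0,d,.034),uv) for d,uv in zip((0,.074,.136,.198,.260),((377,207.2),(353,203),(332.4,199.2),(312.2,195.4),(292,191.8)))]
    cad+=[("side",(0,d,.034),uv) for d,uv in zip((.074,.136,.198,.260),((319.9,299.3),(314.5,278.3),(309.5,258.5),(305,240.2)))]
    hop=[(.160,.054,.255),(.160,-.054,.255),(-.035,.054,.190),(-.035,-.054,.190)]
    fd=[("top",l,uv) for l,uv in zip(hop,((176.6,111.6),(216.6,110.6),(179.6,175.4),(218.4,175.4)))]
    fd+=[("side",l,uv) for l,uv in zip(hop,((324,92.6),(339.4,115.4),(270,124.4),(282,147.6)))]
    for nm,o,x0 in(("caddy",cad,[.56,-.29,0,0]),("feeder",fd,[.62,.23,0,0])):
        for zf in(True,False):
            x,r=fit(o,x0,zf);print(nm,x.round(4));
        print(r.round(1).tolist())
        for n in("top","side"):
            x,r=fit([q for q in o if q[0]==n],x0,False);print(n,x.round(4))
    # bottle caps & cup by triangulation
E
python3 fit.py
```

```text
caddy [ 0.5645 -0.2848 -0.0775 -0.0013]
caddy [ 0.5642 -0.2852 -0.0776]
[[0.5, -0.1], [0.1, -0.4], [0.2, -0.3], [0.0, -0.2], [-0.1, -0.3], [-0.5, 0.1], [-0.3, 0.0], [-0.1, 0.0], [-0.2, -0.4]]
top [ 0.5634 -0.2848 -0.0778]
side [ 0.5657 -0.2856 -0.0726]
feeder [ 0.5966  0.235   0.1171 -0.0136]
feeder [0.5784 0.2292 0.1182]
[[-0.2, -5.3], [0.5, -4.7], [-0.5, 8.2], [0.7, 7.8], [3.0, -2.4], [4.0, -2.3], [-8.9, 0.1], [-7.6, 1.4]]
top [0.5886 0.2309 0.1191]
side [0.5816 0.2269 0.0909]
```

```bash
cat >> h.py <<'E'
def tri(a,b):
    P=[]
    for n,uv in(("top",a),("side",b)):
        m=arm.camera_model(n);T=np.array(m["pose"]);d=pt(n,uv[0],uv[1],1.0)-T[:3,3];P.append((T[:3,3],d/np.linalg.norm(d)))
    A=sum(np.eye(3)-np.outer(d,d) for o,d in P);b=sum((np.eye(3)-np.outer(d,d))@o for o,d in P)
    x=np.linalg.solve(A,b); e=[np.linalg.norm((np.eye(3)-np.outer(d,d))@(x-o)) for o,d in P]
    return x,max(e)
E
python3 - <<'E'
from h import *
for a,b in zip(((176.6,111.6),(216.6,110.6),(179.6,175.4),(218.4,175.4)),((324,92.6),(339.4,115.4),(270,124.4),(282,147.6))): print(tri(a,b))
# grip top center, base-plate front corners (top: left 190,195? )
print("grip top",tri((165+408/5,95+380/5),(255+238/5,85+430/5)))
for n in("top","side"):
    f=np.load(f"pics/a_{n}.npz");c=cloud(n,f["d"]);p=f["p"].astype(int)
    z=c[...,2]
    k=(c[...,0]>.5)&(c[...,0]<.85)&(c[...,1]>.08)&(c[...,1]<.32)
    # shutter plate (z~.110, bright) 
    kk=k&(z>.104)&(z<.118)&(c[...,1]<.2)
    print(n,"plate",kk.sum(),c[kk].min(0),c[kk].max(0))
E
```

```text
(array([0.72052719, 0.30055198, 0.24887778]), np.float64(0.0018661313233940572))
(array([0.73292542, 0.19504764, 0.24894483]), np.float64(0.00028273746214467634))
(array([0.56265547, 0.28258491, 0.18223466]), np.float64(0.0006326581663657223))
(array([0.57219752, 0.17677929, 0.18572524]), np.float64(0.0002070284863108525))
grip top (array([0.60559805, 0.10490388, 0.15667483]), np.float64(0.004815412822947176))
top plate 482 [0.5733358  0.0953885  0.10403536] [0.76811949 0.1996428  0.11780482]
side plate 406 [0.57278375 0.09198895 0.10400149] [0.774576   0.19982699 0.11795372]
```

Run:
```python
import cv2,numpy as np
exec(open('h.py').read())
def ray(n,u,v,z):
    T=np.array(arm.camera_model(n)["pose"]);a=pt(n,u,v,1.0)-T[:3,3];return (T[:3,3]+a*(z-T[2,3])/a[2]).round(4)
print("plate c top",ray("top",235,172.2,.11),"front edge",ray("top",235,179,.11),"back",ray("top",235,165.6,.11))
print("spout front top-edge L,R",ray("top",165+158/5,95+433/5,.12),ray("top",165+310/5,95+433/5,.12))
def crop(n,x0,y0,w,h,f,g,out):
    p=cv2.imread(f"pics/a_{n}.png")[y0:y0+h,x0:x0+w];p=np.clip(p*g,0,255).astype(np.uint8)
    p=cv2.resize(p,None,fx=f,fy=f,interpolation=cv2.INTER_CUBIC)
    for i in range(0,w,10):
        cv2.line(p,(i*f,0),(i*f,6),(0,255,0),1);cv2.putText(p,str(x0+i),(i*f,18),0,.4,(255,0,255),1)
    for i in range(0,h,10):
        cv2.line(p,(0,i*f),(6,i*f),(0,255,0),1);cv2.putText(p,str(y0+i),(8,i*f+5),0,.4,(255,0,255),1)
    cv2.imwrite(out,p)
crop("side",258,140,60,65,9,1.6,"pics/e1.png")
crop("top",178,160,80,42,9,2.2,"pics/e2.png")
for n in("top","side"):
    f=np.load(f"pics/a_{n}.npz");c=cloud(n,f["d"]);p=f["p"]
    img=np.zeros((560,600,3),np.uint8);s=2000
    k=(f["d"]>0)
    r=((.8-c[...,0])*s);q=((.34-c[...,1])*s)
    for R,Q,z in zip(r[k],q[k],c[...,2][k]):
        if 0<=R<560 and 0<=Q<600 and z>.004:
            col=cv2.applyColorMap(np.uint8([[min(255,z*1000)]]),cv2.COLORMAP_JET)[0,0].tolist()
            cv2.circle(img,(int(Q),int(R)),2,col,-1)
    for i in range(0,600,100): cv2.putText(img,f"{.34-i/s:.2f}",(i,10),0,.35,(255,255,255)); cv2.putText(img,f"{.8-i/s:.2f}",(0,i),0,.35,(255,255,255))
    cv2.imwrite(f"pics/e3_{n}.png",img)
```

```text
plate c top [0.6059 0.1424 0.11  ] front edge [0.5859 0.1399 0.11  ] back [0.6255 0.1449 0.11  ]
spout front top-edge L,R [0.5642 0.2464 0.12  ] [0.5734 0.1603 0.12  ]
```

View pics/e1.png

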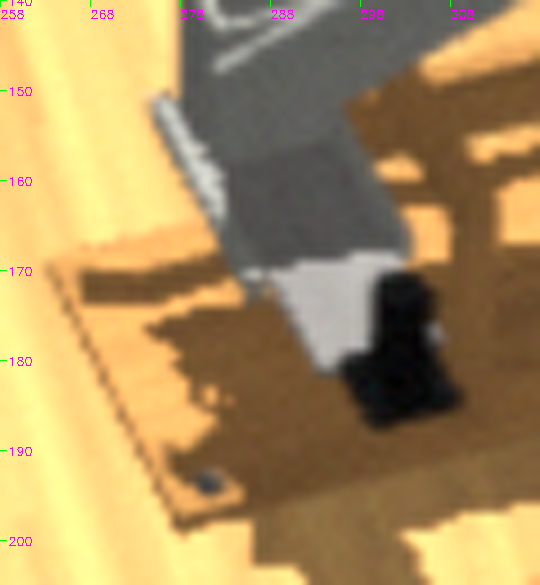

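View pics/e2.png

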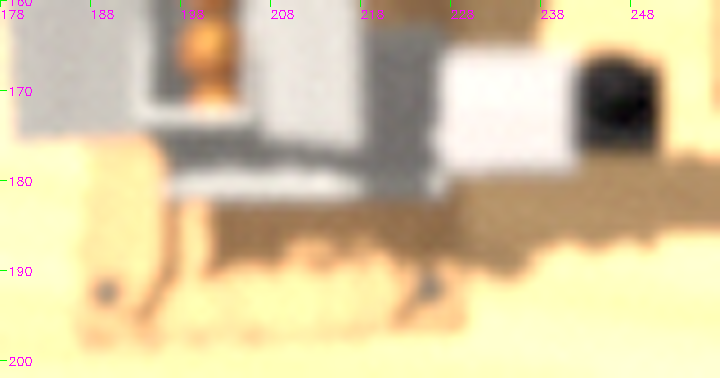

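View pics/e3_side.png

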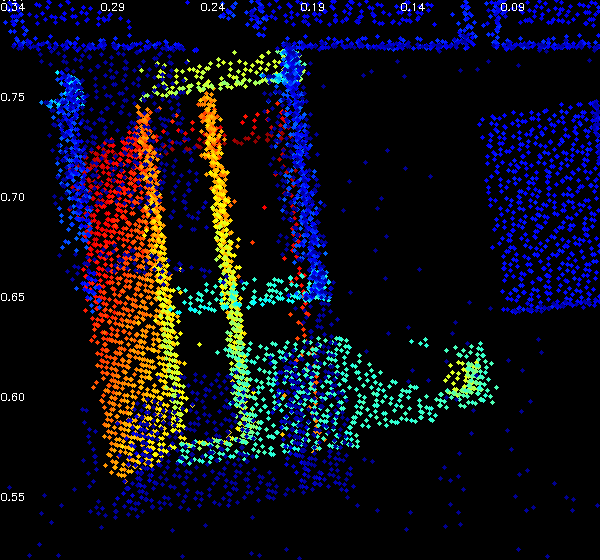

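View pics/e3_top.png

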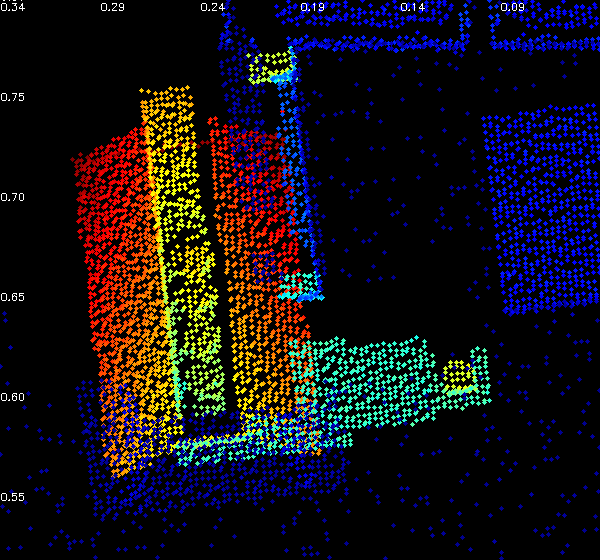

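Run:
```python
from h import *
for z in (0.0,.008):
  for n,u,v in(("side",263.2,169.5),("side",278,198.8),("top",187,198),("top",229.7,196.5),("top",188.7+0.2,192.5),("top",225.5,192),("side",281.3,193.8)):
    T=np.array(arm.camera_model(n)["pose"]);a=pt(n,u,v,1.0)-T[:3,3];print(z,n,u,v,(T[:3,3]+a*(z-T[2,3])/a[2]).round(4))
a=.115;o=np.array([.596,.231]);
def W(x,y,z): return [o[0]+np.cos(a)*x-np.sin(a)*y,o[1]+np.sin(a)*x+np.cos(a)*y,z]
m={"rest":W(0,0,.008),"fL":W(-.03,.0335,.022),"fR":W(-.03,-.0335,.022),"grip":W(0,-.125,.152),"gripb":W(0,-.125,.112),"sp":W(-.015,.015,.09)}
for n in("top","side"):
    print(n,{k:proj(n,v)[0].round(1).tolist() for k,v in m.items()})
```

```text
0.0 side 263.2 169.5 [0.5415 0.2956 0.    ]
0.0 side 278 198.8 [0.5571 0.1656 0.    ]
0.0 top 187 198 [0.5377 0.2923 0.    ]
0.0 top 229.7 196.5 [0.5564 0.1626 0.    ]
0.0 top 188.89999999999998 192.5 [0.5555 0.289  0.    ]
0.0 top 225.5 192 [0.5691 0.1772 0.    ]
0.0 side 281.3 193.8 [0.5712 0.1827 0.    ]
0.008 side 263.2 169.5 [0.5399 0.2875 0.008 ]
0.008 side 278 198.8 [0.5554 0.1583 0.008 ]
0.008 top 187 198 [0.5361 0.2906 0.008 ]
0.008 top 229.7 196.5 [0.5547 0.1616 0.008 ]
0.008 top 188.89999999999998 192.5 [0.5538 0.2873 0.008 ]
0.008 top 225.5 192 [0.5673 0.1761 0.008 ]
0.008 side 281.3 193.8 [0.5694 0.1754 0.008 ]
top {'rest': [209.0, 181.1], 'fL': [197.1, 189.6], 'fR': [219.2, 189.5], 'grip': [246.5, 168.0], 'gripb': [247.4, 171.8], 'sp': [199.8, 179.2]}
side {'rest': [285.5, 179.1], 'fL': [272.3, 170.9], 'fR': [280.0, 185.9], 'grip': [302.4, 172.1], 'gripb': [301.9, 182.7], 'sp': [279.0, 156.9]}
```

```bash
cat >> h.py <<'E'
PI=np.pi
O=np.array([.597,.231]); FA=.115
CO=np.array([.5642,-.2852]); CA=-.0776
def fw(x,y): return np.array([O[0]+np.cos(FA)*x-np.sin(FA)*y,O[1]+np.sin(FA)*x+np.cos(FA)*y])
def cw(x,y): return np.array([CO[0]+np.cos(CA)*x-np.sin(CA)*y,CO[1]+np.sin(CA)*x+np.cos(CA)*y])
def down(yaw): return [0,PI/2,yaw]
E
python3 - <<'E'
from h import *
print(arm.get_q().round(3))
T={"cup":((.440,-.378,.029),1.548),"rest":((*fw(-.1,0),.037),FA),"cad":((*cw(-.1,0),.039),CA),"grip":((*fw(0,-.125),.113),FA+PI/2),"b0":((.447,.088,.034),CA+PI/2),"b4":((*cw(0,.26),.05),CA+PI/2),"b1":((.427,-.09,.034),CA+PI/2)}
for off in(0,PI,-PI):
    for k,(p,y) in T.items():
        q=arm.ik(np.array(p),down(y+off)); print(k,round(off,1),None if q is None else np.round(q,2))
E
```

```text
[ 1.544  0.256  0.107 -0.    -1.424 -0.285]
cup 0 [-0.44  0.45 -0.14  0.   -0.97  0.42]
rest 0 [ 0.7   0.38 -0.23  0.   -0.95 -2.16]
cad 0 [-0.25  0.38 -0.24  0.   -0.96 -1.4 ]
grip 0 [ 0.42  0.45  0.09  0.   -1.21 -0.31]
b0 0 [ 0.54  0.24 -0.46  0.   -0.87 -0.62]
b4 0 [ 0.22  0.44 -0.11  0.   -1.03 -0.3 ]
b1 0 [ 0.15  0.2  -0.51  0.   -0.86 -0.23]
cup 3.1 [-0.44  0.45 -0.14  0.   -0.97 -2.72]
rest 3.1 [ 0.7   0.38 -0.23  0.   -0.95  0.98]
cad 3.1 [-0.25  0.38 -0.24  0.   -0.96  1.74]
grip 3.1 [ 0.42  0.45  0.09  0.   -1.21  2.83]
b0 3.1 [ 0.54  0.24 -0.46  0.   -0.87  2.52]
b4 3.1 [ 0.22  0.44 -0.11  0.   -1.03  2.84]
b1 3.1 [ 0.15  0.2  -0.51  0.   -0.86  2.91]
cup -3.1 [-0.44  0.45 -0.14  0.   -0.97 -2.72]
rest -3.1 [ 0.7   0.38 -0.23  0.   -0.95  0.98]
cad -3.1 [-0.25  0.38 -0.24  0.   -0.96  1.74]
grip -3.1 [ 0.42  0.45  0.09  0.   -1.21  2.83]
b0 -3.1 [ 0.54  0.24 -0.46  0.   -0.87  2.52]
b4 -3.1 [ 0.22  0.44 -0.11  0.   -1.03  2.84]
b1 -3.1 [ 0.15  0.2  -0.51  0.   -0.86  2.91]
```

```bash
python3 - <<'E'
from h import *
c=np.array([.440,-.378])
arm.set_gripper(.5,20)
arm.move_ptp([*c,.16],down(1.548))
arm.movel([*c,.030],max_speed=.12)
print("pos",arm.get_tool_pos().round(4),arm.get_force().round(1))
arm.set_gripper(0,100); print("w",arm.get_gripper_width())
arm.movel([*c,.17],max_speed=.12)
arm.hold(.3); print(arm.get_force().round(2),arm.get_ft_torque().round(2),arm.get_time())
snap("b")
E
python3 - <<'E'
import cv2,numpy as np
p=cv2.imread("pics/b_side.png");cv2.imwrite("pics/b_s.png",cv2.resize(p[180:420,180:400],None,fx=2.5,fy=2.5))
E
```

```text
pos [ 0.4406 -0.3783  0.0308] [-0.5  0.1  0.1]
w 0.1419773531432694
[-0.36  0.31 -0.34] [-0.14  0.02 -0.05] 7.1167
```

View pics/b_s.png

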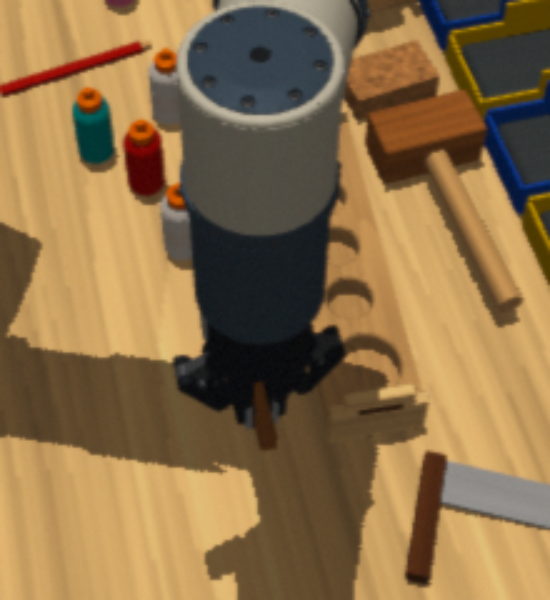

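View pics/b_top.png

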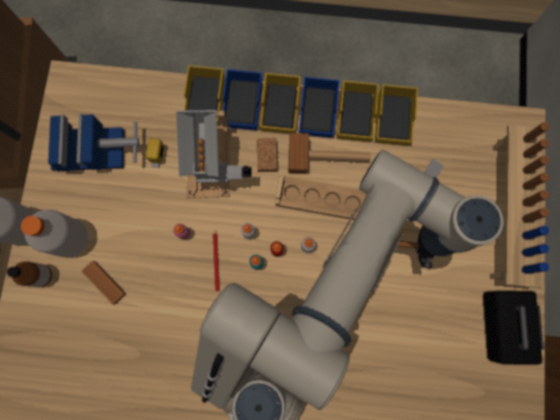

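Run:
```python
from h import *
t=arm.get_tool_pos();print(t)
for n in("side","top"):
    f=np.load(f"pics/b_{n}.npz");c=cloud(n,f["d"])
    for z0 in np.arange(.02,.5,.02):
        k=(f["d"]>0)&(c[...,2]-t[2]>z0)&(c[...,2]-t[2]<z0+.02)&(np.hypot(c[...,0]-t[0],c[...,1]-t[1])<.12)
        Q=c[k]
        if len(Q)>5: print(n,round(z0,2),len(Q),(np.percentile(Q,[2,98],axis=0)[:,:2]-t[:2]).round(3).tolist())
    k=(f["d"]>0)&(c[...,2]>.12)&(c[...,2]<.26)&(c[...,1]<-.24)&(c[...,1]>-.52)&(f["p"][...,2]>f["p"][...,0].astype(int)+25)
    Q=c[k]; print("handle",len(Q),Q.min(0).round(3),Q.max(0).round(3)) if len(Q) else 0
    if len(Q)>10:
        A=np.c_[Q[:,1],np.ones(len(Q))];print(np.linalg.lstsq(A,Q[:,2],rcond=None)[0])
```

```text
[ 0.43996359 -0.37797991  0.16986191]
side 0.02 222 [[-0.019, -0.033], [0.016, 0.013]]
side 0.04 239 [[-0.04, -0.014], [0.038, 0.009]]
side 0.06 215 [[-0.052, -0.017], [0.051, 0.009]]
side 0.08 380 [[-0.063, -0.019], [0.061, 0.012]]
side 0.1 140 [[-0.05, -0.019], [0.049, 0.007]]
side 0.12 122 [[-0.038, -0.038], [0.03, 0.003]]
side 0.14 231 [[-0.038, -0.038], [0.03, -0.005]]
side 0.16 153 [[-0.036, -0.038], [0.025, -0.014]]
side 0.18 184 [[-0.045, -0.045], [0.035, -0.005]]
side 0.2 322 [[-0.045, -0.045], [0.037, -0.006]]
side 0.22 344 [[-0.045, -0.045], [0.036, -0.005]]
side 0.24 364 [[-0.045, -0.045], [0.036, -0.006]]
side 0.26 384 [[-0.045, -0.045], [0.036, -0.004]]
side 0.28 350 [[-0.045, -0.046], [0.033, -0.012]]
side 0.3 469 [[-0.05, -0.049], [0.045, 0.005]]
side 0.32 473 [[-0.047, -0.047], [0.038, -0.004]]
side 0.34 528 [[-0.047, -0.047], [0.081, 0.067]]
side 0.36 693 [[-0.047, -0.047], [0.084, 0.105]]
side 0.38 1189 [[-0.046, -0.046], [0.08, 0.118]]
side 0.4 1699 [[-0.046, -0.046], [0.066, 0.11]]
side 0.42 2441 [[-0.042, -0.041], [0.039, 0.039]]
handle 193 [ 0.39  -0.414  0.142
[... 374 characters left out ...]
]]
top 0.18 59 [[-0.045, -0.008], [0.015, 0.045]]
top 0.2 89 [[-0.045, -0.005], [0.012, 0.046]]
top 0.22 94 [[-0.045, -0.007], [0.009, 0.046]]
top 0.24 82 [[-0.045, -0.004], [0.002, 0.046]]
top 0.26 92 [[-0.045, -0.005], [-0.004, 0.046]]
top 0.28 54 [[-0.046, 0.005], [-0.009, 0.046]]
top 0.3 109 [[-0.051, -0.026], [-0.017, 0.047]]
top 0.32 81 [[-0.048, -0.012], [-0.022, 0.042]]
top 0.34 93 [[-0.047, -0.006], [-0.0, 0.113]]
top 0.36 290 [[-0.047, -0.002], [0.005, 0.115]]
top 0.38 768 [[-0.046, 0.006], [0.077, 0.115]]
top 0.4 1317 [[-0.045, -0.033], [0.066, 0.111]]
top 0.42 1790 [[-0.042, -0.04], [0.039, 0.042]]
handle 119 [ 0.378 -0.368  0.179] [ 0.484 -0.317  0.258]
[-0.22715958  0.1191545 ]
```

Run:
```python
from h import *
arm.move_ptp([.36,-.10,.19],down(.5))
arm.move_ptp([*fw(-.21,0),.12],down(FA))
arm.movel([*fw(-.21,0),.065],max_speed=.12)
arm.hold(.2);print(arm.get_time(),arm.get_tool_pos(),arm.get_force().round(2),arm.get_ft_torque().round(3))
snap("c")
p=cv2.imread("pics/c_side.png");cv2.imwrite("pics/c_s.png",cv2.resize(np.clip(p[60:260,160:360]*1.3,0,255).astype(np.uint8),None,fx=3,fy=3,interpolation=cv2.INTER_CUBIC))
p=cv2.imread("pics/c_top.png");cv2.imwrite("pics/c_t.png",cv2.resize(np.clip(p[100:300,100:300]*1.9,0,255).astype(np.uint8),None,fx=3,fy=3,interpolation=cv2.INTER_CUBIC))
```

```text
10.6833 [0.38892954 0.20729914 0.06585116] [ 0.48 -0.16 -1.1 ] [-0.014  0.087  0.009]
```

View pics/c_s.png

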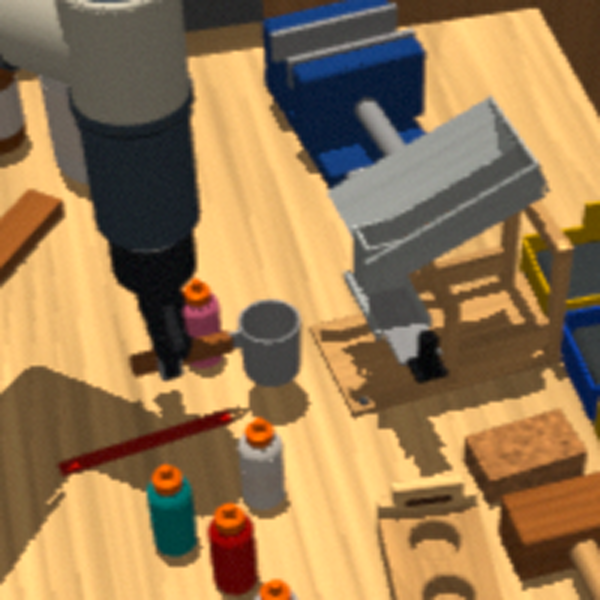

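View pics/c_t.png

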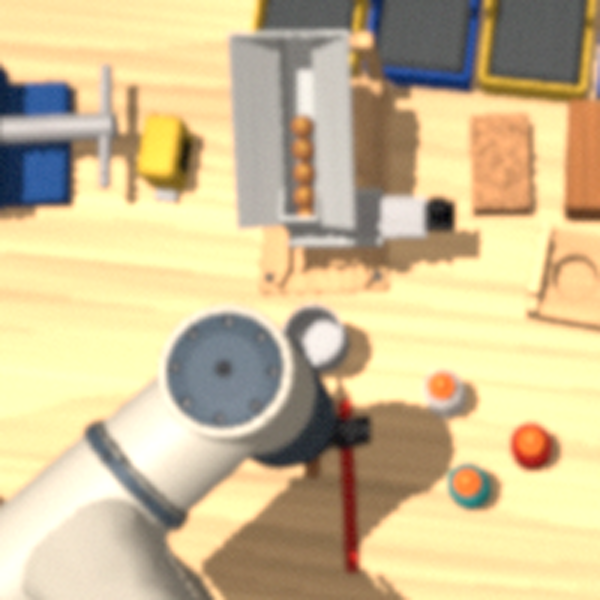

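Run:
```python
from h import *
print("pinkcap",tri((181,229.5),(225.7,156.7)))
t=arm.get_tool_pos()
for n in("side","top"):
    f=np.load(f"pics/c_{n}.npz");c=cloud(n,f["d"]);h=c[...,2]
    e=np.array([np.cos(FA),np.sin(FA)])
    r=c[...,:2]-t[:2]; X=r@e; Y=r@np.array([-e[1],e[0]])
    k=(f["d"]>0)&(X>.06)&(X<.14)&(abs(Y)<.04)&(h>.08)&(h<.12)
    Q=np.c_[X[k],Y[k],h[k]]; print(n,"cup",len(Q),np.percentile(Q,[2,50,98],axis=0).round(4).tolist())
    # rim slope: bins
    for a in np.arange(.065,.135,.01):
        q=Q[(Q[:,0]>a)&(Q[:,0]<a+.01)]
        if len(q)>4: print(round(a,3),np.percentile(q[:,2],90).round(4),len(q))
    k=(f["d"]>0)&(X>-.06)&(X<.07)&(abs(Y)<.009)&(h>.06)&(h<.12)
    for a in np.arange(-.05,.07,.01):
        q=(X[k]>a)&(X[k]<a+.01)
        if q.sum()>3:print("hd",round(a,3),np.median(h[k][q]).round(4),np.median(Y[k][q]).round(4))
```

```text
pinkcap (array([0.42784538, 0.27588759, 0.09521513]), np.float64(0.0015134300634579239))
side cup 213 [[0.0628, -0.0312, 0.081], [0.0964, -0.0008, 0.0903], [0.1273, 0.0297, 0.0992]]
0.065 0.0972 28
0.075 0.0977 37
0.085 0.0968 30
0.095 0.0969 31
0.105 0.096 30
0.115 0.0956 36
0.125 0.0965 13
hd -0.04 0.0882 -0.0034
hd -0.03 0.0876 -0.0033
hd -0.02 0.0865 -0.0046
hd 0.01 0.0776 -0.0059
hd 0.02 0.0876 -0.0045
hd 0.03 0.0883 -0.0046
hd 0.04 0.0888 -0.0055
hd 0.05 0.0874 -0.005
hd 0.06 0.0859 -0.0008
top cup 86 [[0.0709, -0.0291, 0.081], [0.1114, -0.0066, 0.0936], [0.1274, 0.0277, 0.1015]]
0.065 0.1002 10
0.075 0.0982 9
0.085 0.0985 7
0.095 0.0974 10
0.105 0.1008 12
0.115 0.0992 25
0.125 0.0991 13
hd -0.04 0.0917 -0.0005
hd -0.03 0.0917 -0.0026
```

Run:
```python
from h import *
F0=arm.get_force()
arm.movel([*fw(-.21,0.001),.044],max_speed=.1)
for x in (-.15,-.12,-.11,-.105,-.1,-.097):
    arm.movel([*fw(x,.001),.044],max_speed=.06); f=arm.get_force()-F0; print(x,f.round(1),arm.get_ft_torque().round(2))
    if np.linalg.norm(f)>8: break
for z in (.042,.041,.040,.039,.038,.037):
    arm.movel([*fw(x,.001),z],max_speed=.03); f=arm.get_force()-F0; print(z,f.round(1),arm.get_ft_torque().round(2))
    if f[2]>3: break
print(arm.get_time(),arm.get_tool_pos())
snap("d")
p=cv2.imread("pics/d_side.png");cv2.imwrite("pics/d_s.png",cv2.resize(np.clip(p[60:230,200:370]*1.4,0,255).astype(np.uint8),None,fx=3.5,fy=3.5,interpolation=cv2.INTER_CUBIC))
```

```text
-0.15 [-0.   0.2 -0.5] [-0.02  0.1  -0.08]
-0.12 [-0.1  0.2 -0.7] [-0.02  0.13 -0.  ]
-0.11 [ 0.3  0.6 -0.5] [-0.02  0.14 -0.05]
-0.105 [ 0.4 -0.1 -0.1] [-0.06  0.15 -0.04]
-0.1 [-0.2  1.4  0.4] [-0.04  0.1  -0.02]
-0.097 [ 0.2  0.7 -0.2] [-0.05  0.12 -0.04]
0.042 [ 0.8  0.2 -0.5] [-0.    0.12 -0.01]
0.041 [-0.4 -0.3  0.5] [-0.01  0.13  0.  ]
0.04 [0.  0.5 0.8] [-0.03  0.12 -0.01]
0.039 [ 0.9 -0.5 -1. ] [-0.02  0.06  0.01]
0.038 [-1.  -0.1  4.8] [-0.17  0.47 -0.02]
15.2583 [0.50080088 0.22095089 0.03852848]
```

View pics/d_s.png

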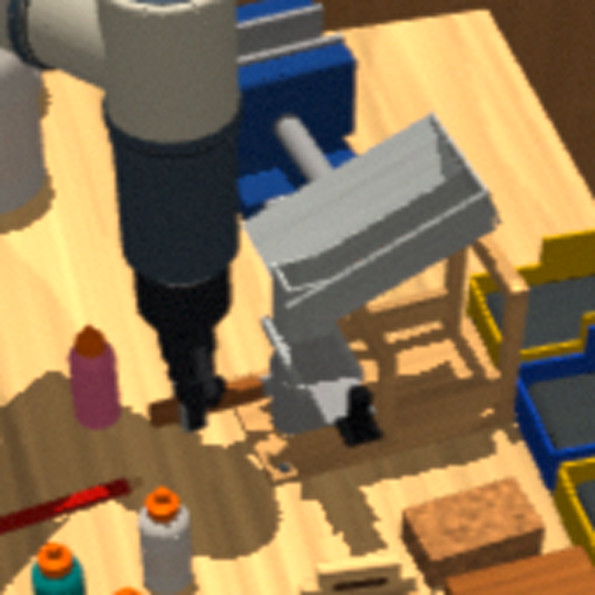

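View pics/d_top.png

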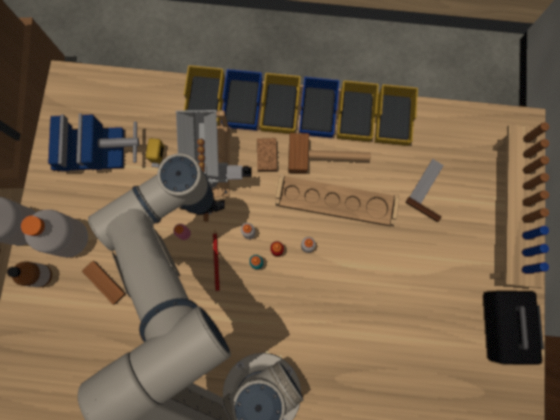

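Run:
```python
from h import *
arm.movel([*fw(-.097,.001),.0405],max_speed=.03); arm.hold(.2);F0=arm.get_force();e=np.array([np.cos(FA),np.sin(FA),0])
for x in np.arange(-.096,-.080,.001):
    arm.movel([*fw(x,.001),.0405],max_speed=.03); arm.hold(.1); f=arm.get_force()-F0; print(round(x,3),(f@e).round(1))
    if f@e<-4: break
print(arm.get_tool_pos())
```

```text
-0.096 -0.8
-0.095 -1.0
-0.094 -0.6
-0.093 -0.7
-0.092 -3.4
-0.091 -8.0
[0.50491596 0.22100691 0.04009468]
```

Run:
```python
from h import *
arm.movel([*fw(-.0955,.001),.0395],max_speed=.03)
arm.movel([*fw(-.0955,.001),.0385],max_speed=.03); arm.hold(.1);print(arm.get_force())
arm.set_gripper(.45,60)
arm.movel([*fw(-.0965,.001),.14],max_speed=.12)
arm.movel([*fw(-.11,-.001),.25],max_speed=.2)
arm.move_ptp([*fw(-.12,-.13),.25],down(FA+PI/2))
arm.move_ptp([*fw(0,-.126),.21],down(FA+PI/2))
print(arm.get_time(),arm.get_tool_pos())
snap("e")
p=cv2.imread("pics/e_side.png");cv2.imwrite("pics/e_s.png",cv2.resize(np.clip(p[60:230,200:370]*1.4,0,255).astype(np.uint8),None,fx=3.5,fy=3.5,interpolation=cv2.INTER_CUBIC))
p=cv2.imread("pics/e_top.png");cv2.imwrite("pics/e_t.png",cv2.resize(np.clip(p[90:240,150:300]*1.9,0,255).astype(np.uint8),None,fx=3.8,fy=3.8,interpolation=cv2.INTER_CUBIC))
```

```text
[ 0.76233101 -0.55328377  0.16115221]
22.7833 [0.61170613 0.10589263 0.20888486]
```

View pics/e_s.png

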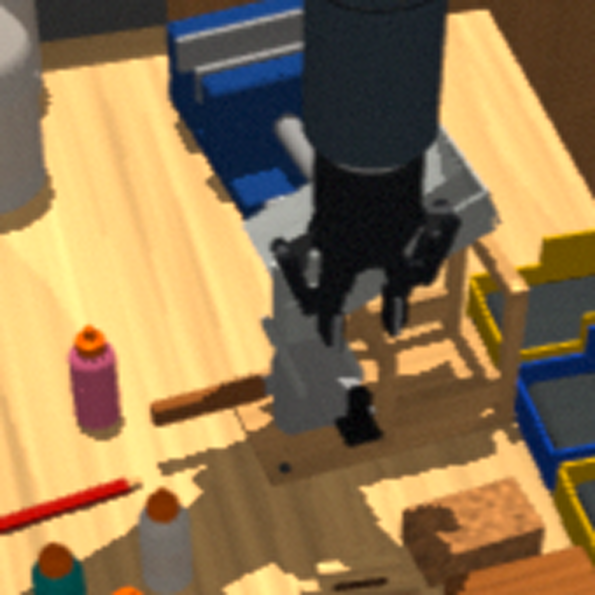

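View pics/e_t.png

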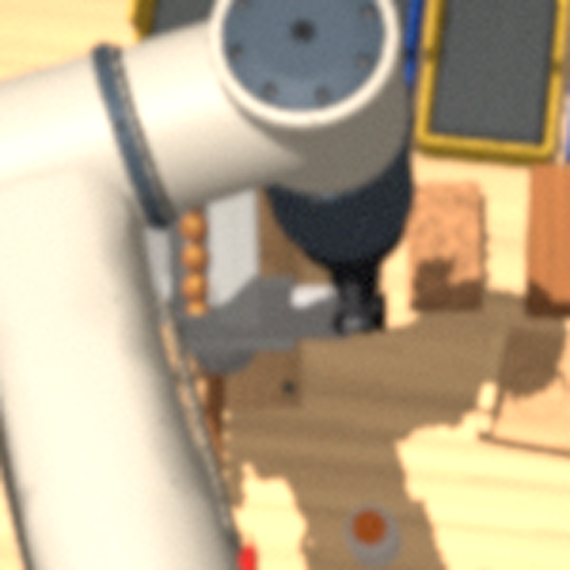

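Run:
```python
from h import *
F0=arm.get_force()
for z in(.16,.14,.125,.118):
    arm.movel([*fw(0,-.126),z],max_speed=.08); f=arm.get_force()-F0;print(z,f.round(1))
    if np.linalg.norm(f)>8: raise SystemExit
arm.set_gripper(0,30);print(arm.get_gripper_width(),(arm.get_force()-F0).round(1))
snap("f")
p=cv2.imread("pics/f_side.png");cv2.imwrite("pics/f_s.png",cv2.resize(np.clip(p[60:230,200:370]*1.4,0,255).astype(np.uint8),None,fx=3.5,fy=3.5,interpolation=cv2.INTER_CUBIC))
```

```text
0.16 [ 0.6  0.5 -1. ]
0.14 [ 0.1  1.2 -1. ]
0.125 [ 0.4  1.6 -2. ]
0.118 [ 0.1  0.9 -1.1]
0.18249853733818014 [ 7.1  1.5 -4. ]
```

View pics/f_s.png

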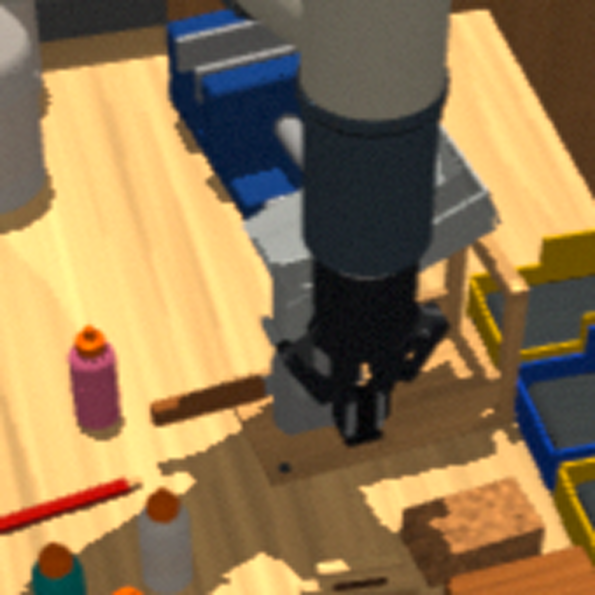

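Run:
```python
from h import *
e=np.array([-np.sin(FA),np.cos(FA),0]);F0=arm.get_force();p0=arm.get_tool_pos()
for d in (.01,.02,.03,.04,.043,.045,.046,.047,.048):
    arm.movel([*fw(0,-.126-d),.118],max_speed=.06); f=arm.get_force()-F0;print(d,(f@e).round(1),f.round(1))
    if f@e>12: break
print(((arm.get_tool_pos()-p0)@e).round(4),arm.get_time())
arm.hold(1.0)
snap("g")
p=cv2.imread("pics/g_side.png");cv2.imwrite("pics/g_s.png",cv2.resize(np.clip(p[60:230,200:370]*1.4,0,255).astype(np.uint8),None,fx=3.5,fy=3.5,interpolation=cv2.INTER_CUBIC))
p=cv2.imread("pics/g_top.png");cv2.imwrite("pics/g_t.png",cv2.resize(np.clip(p[90:240,150:300]*1.9,0,255).astype(np.uint8),None,fx=3.8,fy=3.8,interpolation=cv2.INTER_CUBIC))
```

```text
0.01 -1.4 [-0.4 -1.4 -0.7]
0.02 -0.8 [ 0.4 -0.8 -0.8]
0.03 -0.9 [-0.  -0.9 -0.1]
0.04 -2.2 [ 0.4 -2.2 -1.1]
0.043 -0.1 [-0.  -0.1 -0.6]
0.045 4.1 [-1.9  3.9  0.2]
0.046 6.6 [-2.3  6.4  0.1]
0.047 10.7 [-2.8 10.5  2.2]
0.048 13.2 [-4.6 12.7  1.3]
-0.0438 27.575
```

View pics/g_s.png

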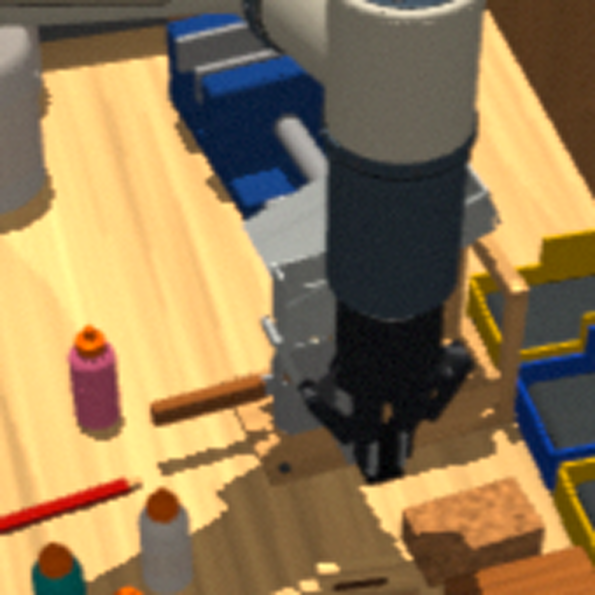

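View pics/g_t.png

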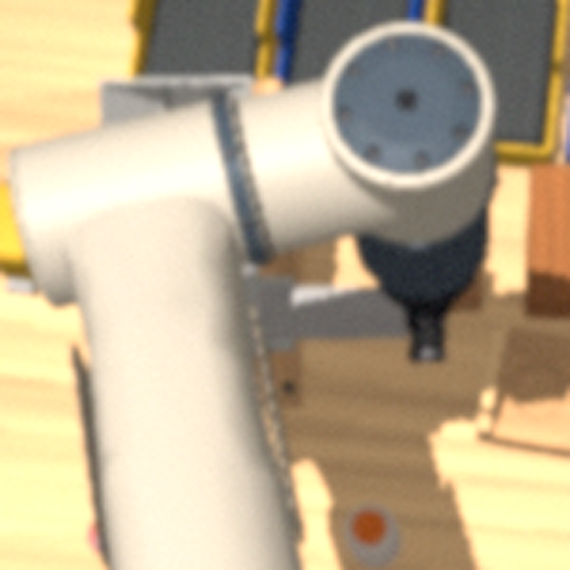

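Run:
```python
from h import *
arm.set_gripper(.5,30)
p=arm.get_tool_pos();arm.movel([p[0],p[1],.22],max_speed=.15)
arm.move_ptp([.42,-.12,.28],down(FA+PI/2))
snap("i");print(arm.get_time())
p=cv2.imread("pics/i_side.png");cv2.imwrite("pics/i_s.png",cv2.resize(np.clip(p[60:230,200:370]*1.4,0,255).astype(np.uint8),None,fx=3.5,fy=3.5,interpolation=cv2.INTER_CUBIC))
p=cv2.imread("pics/i_top.png");cv2.imwrite("pics/i_t.png",cv2.resize(np.clip(p[90:240,150:300]*1.9,0,255).astype(np.uint8),None,fx=3.8,fy=3.8,interpolation=cv2.INTER_CUBIC))
```

```text
31.0417
```

View pics/i_s.png

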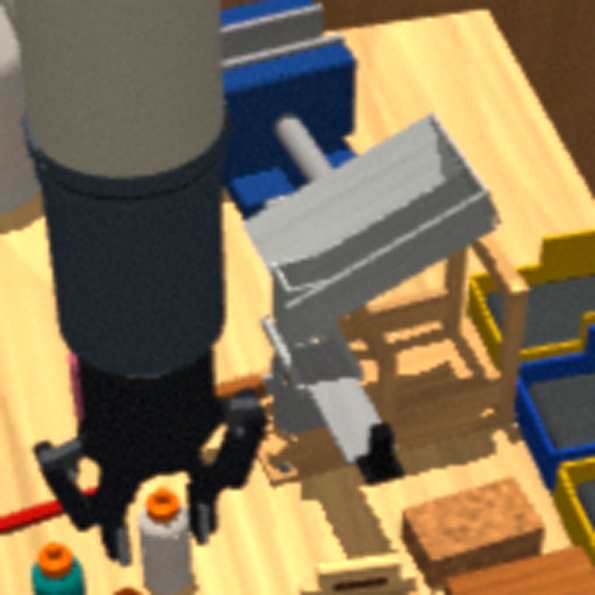

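View pics/i_t.png

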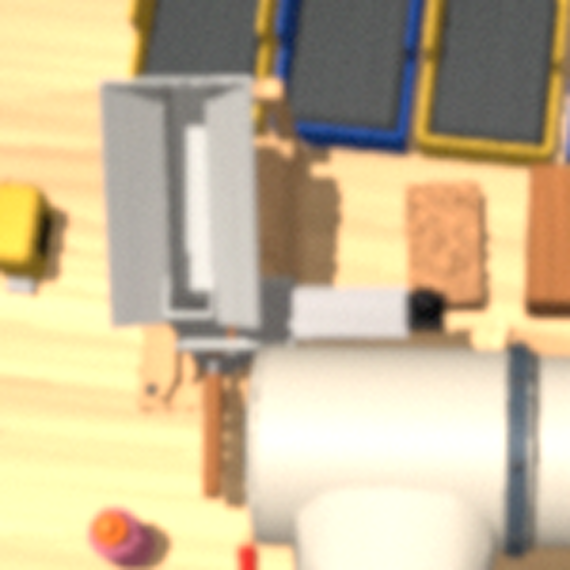

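Run:
```python
from h import *
x,e=tri((150+232/3.8,90+331/3.8),(200+289/3.5,60+379/3.5));print(x,e)
r=x[:2]-O;print("feeder",r@[np.cos(FA),np.sin(FA)],r@[-np.sin(FA),np.cos(FA)])
p=cv2.imread("pics/i_side.png");cv2.imwrite("pics/i_s2.png",cv2.resize(np.clip(p[145:190,265:315]*1.8,0,255).astype(np.uint8),None,fx=12,fy=12,interpolation=cv2.INTER_CUBIC))
p=cv2.imread("pics/i_top.png");cv2.imwrite("pics/i_t2.png",cv2.resize(np.clip(p[160:195,190:240]*2.2,0,255).astype(np.uint8),None,fx=12,fy=12,interpolation=cv2.INTER_CUBIC))
```

```text
[0.58812524 0.21528649 0.07193221] 0.005237997695101569
feeder -0.010619212277994443 -0.014591366851804741
```

View pics/i_s2.png

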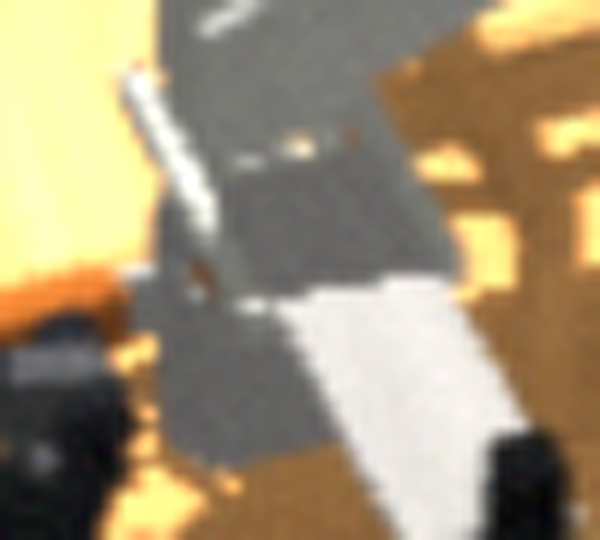

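View pics/i_t2.png

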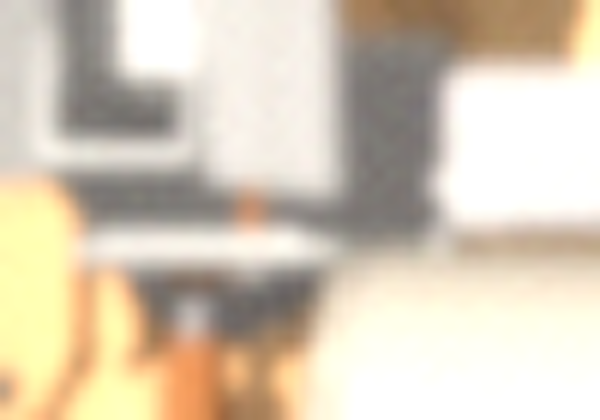

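Run:
```python
from h import *
e=np.array([np.cos(FA),np.sin(FA)]);g=np.array([-e[1],e[0]])
for n,uv in(("top",(210.8,177.1)),("side",(281.7,167.9)),("side",(294,156.2))):
  for z in(.03,.05,.07,.09,.11,.13,.15,.17):
    T=np.array(arm.camera_model(n)["pose"]);a=pt(n,*uv,1.0)-T[:3,3];x=T[:3,3]+a*(z-T[2,3])/a[2];r=x[:2]-O;print(n,uv,z,(r@e).round(4),(r@g).round(4))
f=np.load("pics/i_top.npz");c=cloud("top",f["d"])
print(f["p"][174:181,208:214].tolist()); print(c[174:181,208:214,2].round(3))
```

```text
top (210.8, 177.1) 0.03 0.0059 -0.0083
top (210.8, 177.1) 0.05 0.0006 -0.0111
top (210.8, 177.1) 0.07 -0.0047 -0.014
top (210.8, 177.1) 0.09 -0.01 -0.0168
top (210.8, 177.1) 0.11 -0.0153 -0.0197
top (210.8, 177.1) 0.13 -0.0205 -0.0225
top (210.8, 177.1) 0.15 -0.0258 -0.0254
top (210.8, 177.1) 0.17 -0.0311 -0.0282
side (281.7, 167.9) 0.03 -0.0028 0.0281
side (281.7, 167.9) 0.05 -0.01 0.0086
side (281.7, 167.9) 0.07 -0.0172 -0.011
side (281.7, 167.9) 0.09 -0.0244 -0.0305
side (281.7, 167.9) 0.11 -0.0316 -0.05
side (281.7, 167.9) 0.13 -0.0388 -0.0695
side (281.7, 167.9) 0.15 -0.046 -0.089
side (281.7, 167.9) 0.17 -0.0532 -0.1085
side (294, 156.2) 0.03 0.0504 0.0632
side (294, 156.2) 0.05 0.0422 0.0431
side (294, 156.2) 0.07 0.034 0.0229
side (294, 156.2) 0.09 0.0259 0.0028
side (294, 156.2) 0.11 0.0177 -0.0174
side (294, 156.2) 0.13 0.0095 -0.0375
side (294, 156.2) 0.15 0.0014 -0.0577
side (294, 156.2) 0.17 -0.0068 -0.0778
[[[95, 98, 101], [100, 104, 107], [99, 104, 109], [99, 104, 109], [98, 103, 107], [100, 105, 107]], [[79, 83, 85], [82, 86, 92], [81, 88, 99], [83, 91, 100], [86, 92, 98], [90, 94, 96]], [[60, 64, 67], [63, 69, 77], [59, 71, 88], [63, 72, 89], [69, 75, 83], [72, 76, 80]], [[57, 59, 63], [55, 62, 74], [52, 65, 88], [54, 66, 87], [57, 64, 74], [60, 63, 67]], [[69, 72, 76], [68, 75, 86], [65, 78, 98], [65, 77, 95], [70, 76, 85], [73, 76, 81]], [[94, 98, 101], [93, 99, 106], [92, 101, 114], [94, 102, 115], [95, 102, 108], [99, 103, 107]], [[106, 111, 113], [107, 113, 117], [106, 113, 119], [106, 112, 120], [107, 113, 118], [110, 115, 118]]]
[[0.154 0.163 0.165 0.161 0.173 0.177]
 [0.123 0.1   0.031 0.033 0.114 0.173]
 [0.116 0.105 0.031 0.038 0.108 0.107]
 [0.122 0.099 0.047 0.048 0.107 0.107]
 [0.107 0.105 0.046 0.042 0.115 0.113]
 [0.108 0.112 0.113 0.115 0.115 0.112]
 [0.113 0.11  0.113 0.106 0.115 0.114]]
```

Run:
```python
from h import *
e=np.array([-np.sin(FA),np.cos(FA),0])
arm.move_ptp([*fw(0,-.171),.21],down(FA+PI/2))
F0=arm.get_force()
for z in(.15,.125,.118):
    arm.movel([*fw(0,-.171),z],max_speed=.08); f=arm.get_force()-F0;print(z,f.round(1))
    if np.linalg.norm(f)>8: raise SystemExit
arm.set_gripper(0,30);print(arm.get_gripper_width())
F0=arm.get_force()
for d in (.01,.02,.03,.04,.043,.045,.046,.047,.048,.049,.05):
    arm.movel([*fw(0,-.171+d),.118],max_speed=.06); f=arm.get_force()-F0;print(d,(f@e).round(1))
    if f@e<-14: break
q=arm.get_tool_pos()[:2]-O;print("y'",q@e[:2],arm.get_time())
arm.set_gripper(.5,30)
p=arm.get_tool_pos();arm.movel([p[0],p[1],.22],max_speed=.15)
arm.move_ptp([.42,-.12,.28],down(FA+PI/2))
snap("j")
p=cv2.imread("pics/j_side.png");cv2.imwrite("pics/j_s.png",cv2.resize(np.clip(p[60:230,200:370]*1.4,0,255).astype(np.uint8),None,fx=3.5,fy=3.5,interpolation=cv2.INTER_CUBIC))
p=cv2.imread("pics/j_top.png");cv2.imwrite("pics/j_t.png",cv2.resize(np.clip(p[90:240,150:300]*1.9,0,255).astype(np.uint8),None,fx=3.8,fy=3.8,interpolation=cv2.INTER_CUBIC))
```

```text
0.15 [0.2 0.5 0.5]
0.125 [0.2 1.2 0.1]
0.118 [-0.3  0.7 -0.4]
0.17876971341745382
0.01 2.6
0.02 1.9
0.03 1.1
0.04 1.2
0.043 0.3
0.045 -0.2
0.046 -4.2
0.047 -6.5
0.048 -9.8
0.049 -13.5
0.05 -16.2
y' -0.1258991576637025 37.0917
```

View pics/j_s.png

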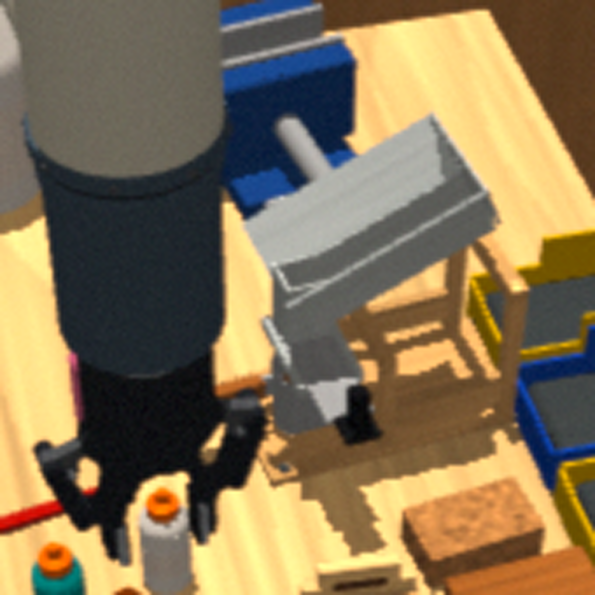

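View pics/j_t.png

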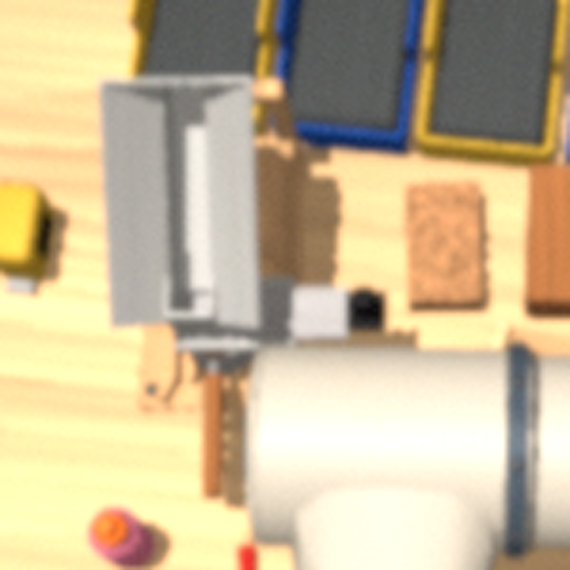

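Run:
```python
from h import *
arm.move_ptp([*fw(-.13,-.05),.27],down(FA))
arm.move_ptp([*fw(-.0965,.001),.2],down(FA))
F0=arm.get_force()
for z in(.1,.06,.0395):
    arm.movel([*fw(-.0965,.001),z],max_speed=.1); f=arm.get_force()-F0;print(z,f.round(1))
    if np.linalg.norm(f)>8: raise SystemExit
arm.set_gripper(0,110);print(arm.get_gripper_width(),(arm.get_force()-F0).round(1))
arm.movel([*fw(-.0965,.001),.0435],max_speed=.03); print((arm.get_force()-F0).round(1))
arm.movel([*fw(-.15,.001),.0435],max_speed=.06); print((arm.get_force()-F0).round(1))
arm.movel([*fw(-.215,.001),.0445],max_speed=.08)
arm.movel([*fw(-.215,.001),.11],max_speed=.1)
arm.hold(.2);print(arm.get_time(),arm.get_tool_pos(),(arm.get_force()-F0).round(2))
snap("k")
p=cv2.imread("pics/k_side.png");cv2.imwrite("pics/k_s.png",cv2.resize(np.clip(p[60:230,200:370]*1.4,0,255).astype(np.uint8),None,fx=3.5,fy=3.5,interpolation=cv2.INTER_CUBIC))
p=cv2.imread("pics/k_top.png");cv2.imwrite("pics/k_t.png",cv2.resize(np.clip(p[150:270,150:270]*1.9,0,255).astype(np.uint8),None,fx=4.8,fy=4.8,interpolation=cv2.INTER_CUBIC))
```

```text
0.1 [ 1.  -1.3 -0.3]
0.06 [ 1.1 -0.4 -0. ]
0.0395 [ 0.6 -0.4 -0.6]
0.14196401739720726 [-1.9  0.6  2.7]
[ 0.9 -1.2 -3.8]
[-0.3 -0.9 -2.6]
47.6083 [0.38301606 0.20702282 0.10937674] [ 0.   -0.29 -3.54]
```

View pics/k_s.png

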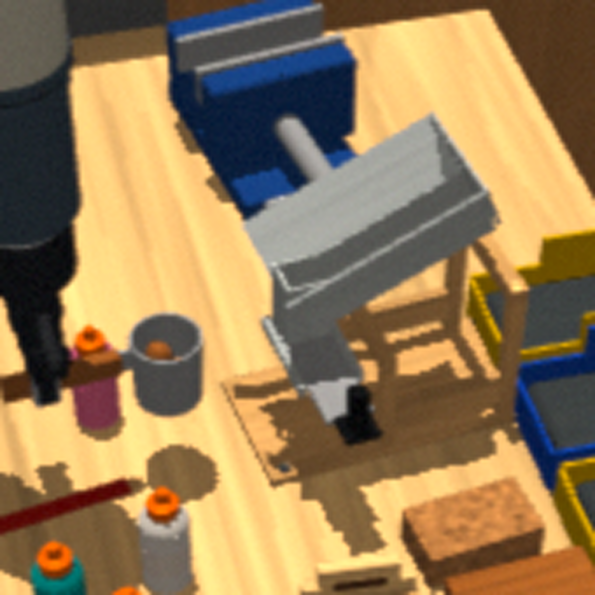

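View pics/k_t.png

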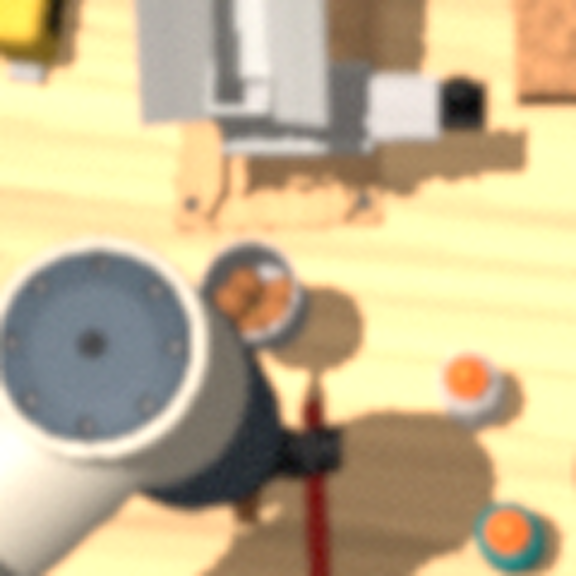

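Run:
```python
from h import *
t=arm.get_tool_pos()
e=np.array([np.cos(FA),np.sin(FA)])
from scipy.optimize import least_squares
for n in("side","top"):
    f=np.load(f"pics/k_{n}.npz");c=cloud(n,f["d"]);h=c[...,2];p=f["p"].astype(int)
    r=c[...,:2]-t[:2]; X=r@e; Y=r@np.array([-e[1],e[0]])
    gray=(abs(p[...,2]-p[...,0])<18)
    k=(f["d"]>0)&(X>.06)&(X<.14)&(abs(Y)<.04)&(h>.132)&(h<.148)&gray
    Q=np.c_[X[k],Y[k]]
    s=least_squares(lambda a:np.hypot(Q[:,0]-a[0],Q[:,1]-a[1])-.029,[.1,0],loss="soft_l1",f_scale=.002).x
    print(n,len(Q),np.percentile(Q,[2,98],axis=0).round(4).tolist(),s.round(4),np.percentile(h[k],90))
```

```text
side 83 [[0.066, -0.0311], [0.1249, 0.0273]] [ 0.0999 -0.0016] 0.14045588060122188
top 10 [[0.0686, -0.0299], [0.098, -0.0001]] [0.0992 0.0003] 0.138639534662294
```

Run:
```python
from h import *
arm.movel([*fw(-.215,.001),.19],max_speed=.12)
arm.move_ptp([.37,-.03,.19],down(.02))
arm.move_ptp([*cw(-.0972,.0005),.17],down(CA))
arm.movel([*cw(-.0972,.0005),.085],max_speed=.08)
arm.hold(.3);print(arm.get_time(),arm.get_tool_pos(),arm.get_force().round(1))
snap("l")
p=cv2.imread("pics/l_side.png");cv2.imwrite("pics/l_s.png",cv2.resize(np.clip(p[230:380,220:370]*1.3,0,255).astype(np.uint8),None,fx=4,fy=4,interpolation=cv2.INTER_CUBIC))
p=cv2.imread("pics/l_top.png");cv2.imwrite("pics/l_t.png",cv2.resize(np.clip(p[150:270,300:420]*1.9,0,255).astype(np.uint8),None,fx=4.8,fy=4.8,interpolation=cv2.INTER_CUBIC))
t=arm.get_tool_pos();e=np.array([np.cos(CA),np.sin(CA)]);g=np.array([-e[1],e[0]])
from scipy.optimize import least_squares
for n in("side","top"):
    f=np.load(f"pics/l_{n}.npz");c=cloud(n,f["d"]);h=c[...,2];q=f["p"].astype(int)
    r=c[...,:2]-t[:2]; X=r@e; Y=r@g
    k=(f["d"]>0)&(X>.06)&(X<.14)&(abs(Y)<.04)&(h>.106)&(h<.124)&(abs(q[...,2]-q[...,0])<25)
    Q=np.c_[X[k],Y[k]]
    if len(Q)>8:
        s=least_squares(lambda a:np.hypot(Q[:,0]-a[0],Q[:,1]-a[1])-.029,[.1,0],loss="soft_l1",f_scale=.002).x
        print(n,len(Q),np.percentile(Q,[2,98],axis=0).round(4).tolist(),s.round(4),np.percentile(h[k],90))
```

```text
52.025 [ 0.46745307 -0.27721183  0.08523143] [ 0.6 -0.5 -1.5]
side 148 [[0.0634, -0.0286], [0.1272, 0.028]] [ 0.1002 -0.0005] 0.11504222333273248
```

View pics/l_s.png

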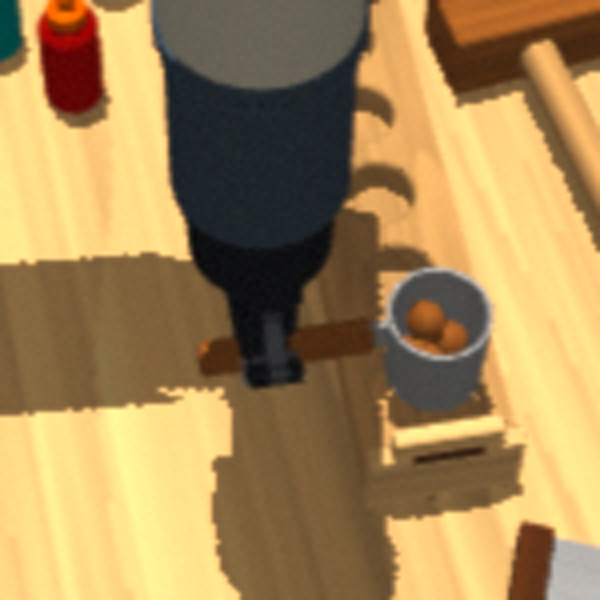

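View pics/l_t.png

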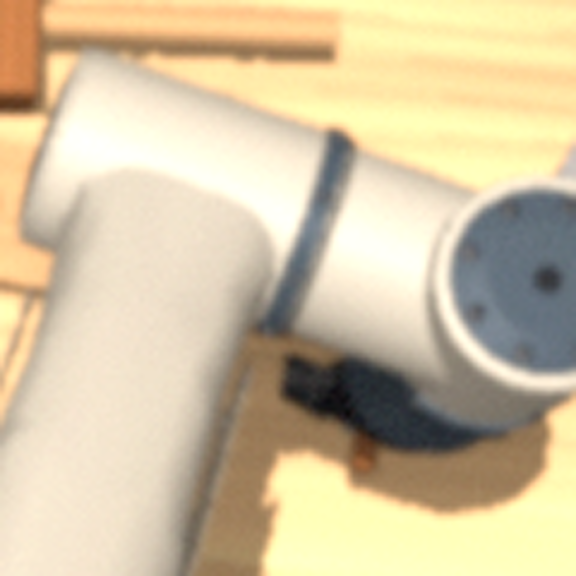

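Run:
```python
from h import *
P=[*cw(0,0),.1165];a=np.linspace(0,2*PI,60)
r=np.c_[P[0]+.03*np.cos(a),P[1]+.03*np.sin(a),np.full(60,.1165)]
uv=proj("side",r);print(proj("side",P),uv.min(0),uv.max(0), "obs x",220+386/4,220+490/4,"y",230+268/4,230+356/4)
print(proj("side",[*cw(.01,0),.1165])-proj("side",P),proj("side",[*cw(0,.01),.1165])-proj("side",P))
```

```text
[[328.26190291 307.71914364]] [314.68559297 296.14046429] [341.86692978 319.71041588] obs x 316.5 342.5 y 297.0 319.0
[[ 4.41697007 -0.63559454]] [[-0.98202184 -3.85665626]]
```

Run:
```python
from h import *
F0=arm.get_force(); x,y=-.0982,.0005
arm.movel([*cw(x,y),.072],max_speed=.05)
for z in np.arange(.068,.036,-.003):
    arm.movel([*cw(x,y),z],max_speed=.04); f=arm.get_force()-F0;print(round(z,3),f.round(1),arm.get_tool_pos()[2].round(4))
    if f[2]>5: break
print(arm.get_time())
```

```text
0.068 [-0.4  0.4  1.1] 0.0678
0.065 [-0.6  1.6  0.9] 0.0648
0.062 [-0.7 -0.1  0.9] 0.0618
0.059 [-1.   0.3  0.4] 0.0587
0.056 [-0.9  0.4 -0.1] 0.0557
0.053 [0.4 0.4 1.4] 0.0528
0.05 [-1.3  0.6  0.5] 0.0497
0.047 [-0.8  0.9  1.1] 0.0468
0.044 [-0.4  0.5  0.7] 0.0438
0.041 [-2.9  1.4  6.4] 0.0422
55.0333
```

Run:
```python
from h import *
arm.movel([*cw(-.0982,.0005),.0415],max_speed=.03)
arm.set_gripper(.45,60)
arm.movel([*cw(-.0982,.0005),.15],max_speed=.12)
arm.move_ptp([.2,-.35,.3],down(CA+PI/2))
snap("m");print(arm.get_time())
p=cv2.imread("pics/m_side.png");cv2.imwrite("pics/m_s.png",cv2.resize(np.clip(p[170:380,200:360]*1.2,0,255).astype(np.uint8),None,fx=2.8,fy=2.8,interpolation=cv2.INTER_CUBIC))
```

```text
58.5333
```

View pics/m_s.png

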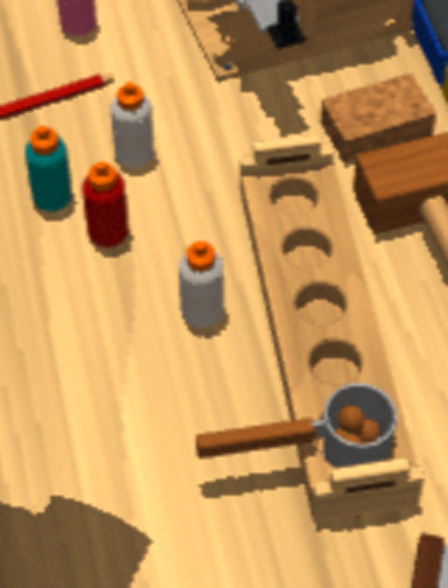

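View pics/m_top.png

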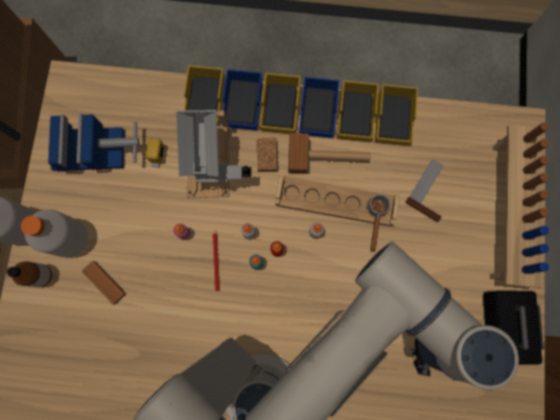

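The cup is seated with the feet in it. The right-hand white bottle has been knocked from top pixel (309,244) to (317,230), so I'll measure both again.

```bash
cat > bot.py <<'E'
from h import *
def caps(tag):
    out={}
    for n in("top","side"):
        p=np.load(f"pics/{tag}_{n}.npz")["p"]; hsv=cv2.cvtColor(p,cv2.COLOR_BGR2HSV)
        m=((hsv[...,0]>4)&(hsv[...,0]<14)&(hsv[...,1]>205)&(hsv[...,2]>90)).astype(np.uint8)
        k,l,s,c=cv2.connectedComponentsWithStats(m); out[n]=[(c[i].round(1).tolist(),int(s[i,4])) for i in range(1,k) if s[i,4]>12]
    return out
if __name__=="__main__":
    import sys;print(caps(sys.argv[1]))
E
python3 bot.py m
```

```text
{'top': [([276.9, 248.5], 43)], 'side': [([186.0, 51.3], 163), ([225.4, 157.4], 52), ([246.1, 203.9], 58), ([215.1, 219.2], 61), ([236.1, 232.7], 79), ([271.1, 261.0], 70)]}
```

Run:
```python
from h import *
p=np.load("pics/m_top.npz")["p"];hsv=cv2.cvtColor(p,cv2.COLOR_BGR2HSV)
for u,v in((248,231),(317,230)): print(hsv[v-2:v+3,u-2:u+3].tolist()[2])
m=((hsv[...,0]>3)&(hsv[...,0]<13)&(hsv[...,1]>140)&(hsv[...,2]>70)).astype(np.uint8)
k,l,s,c=cv2.connectedComponentsWithStats(m)
C=[(c[i],s[i,4]) for i in range(1,k) if s[i,4]>10 and 220<c[i][1]<270 and 170<c[i][0]<330];print([(a.round(1),b) for a,b in C])
def near(u,v): return min((a for a,b in C),key=lambda a:np.hypot(a[0]-u,a[1]-v))
for nm,t,sd in(("w0",(248,231),(246.1,203.9)),("w1",(317,230),(271.1,261.0)),("red",(277,248.5),(236.1,232.7)),("turq",(257,262),(215.1,219.2))): print(nm,near(*t),*tri(near(*t),sd))
P=cv2.resize(np.clip(p[215:275,235:335]*2.2,0,255).astype(np.uint8),None,fx=7,fy=7,interpolation=cv2.INTER_CUBIC);cv2.imwrite("pics/m_b.png",P)
```

```text
[[10, 189, 140], [11, 196, 138], [10, 193, 135], [10, 185, 124], [10, 134, 114]]
[[10, 186, 141], [10, 194, 139], [11, 197, 137], [11, 199, 136], [10, 185, 132]]
[(array([178.5, 228.9]), np.int32(68)), (array([246.7, 228.3]), np.int32(52)), (array([316.8, 227.7]), np.int32(51)), (array([215.7, 261.8]), np.int32(131)), (array([276.3, 247.4]), np.int32(133)), (array([255.3, 260.4]), np.int32(55))]
w0 [246.71153846 228.28846154] [0.45168851 0.09145596 0.08458633] 0.00036789125048717036
w1 [316.78431373 227.68627451] [ 0.47468403 -0.10788611  0.08416657] 0.00012388866475267278
red [276.29323308 247.36090226] [0.40707786 0.00133576 0.082792  ] 0.0009777820703285927
turq [255.30909091 260.38181818] [0.36273526 0.05610223 0.0865411 ] 9.986135358674026e-05
```

View pics/m_b.png

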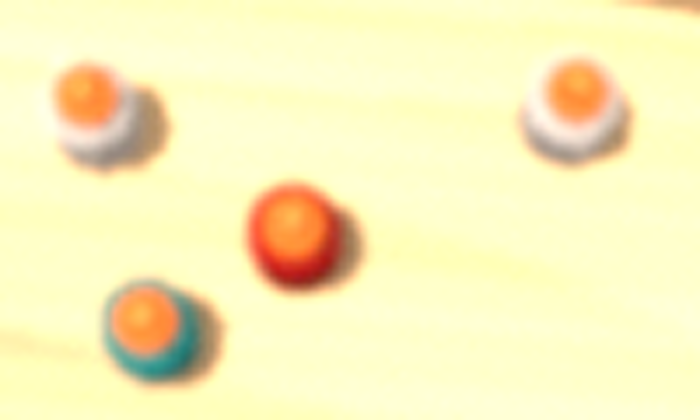

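```bash
cat > pick.py <<'E'
from h import *
import sys
def pick(b,hole,tag):
    R=down(CA+PI/2); h=cw(0,hole)
    arm.set_gripper(.72,40)
    arm.move_ptp([*b,.2],R)
    F0=arm.get_force()
    for z in(.11,.07,.036):
        arm.movel([*b,z],max_speed=.1); f=arm.get_force()-F0;print(z,f.round(1))
        if np.linalg.norm(f)>8: print("ABORT");return
    arm.set_gripper(0,50);print("w",arm.get_gripper_width(),(arm.get_force()-F0).round(1))
    arm.movel([*b,.12],max_speed=.1);
    arm.move_ptp([*h,.13],R)
    arm.movel([*h,.078],max_speed=.08);arm.hold(.2)
    print(arm.get_time(),arm.get_tool_pos(),arm.get_gripper_width())
    snap(tag)
    p=cv2.imread(f"pics/{tag}_side.png");cv2.imwrite(f"pics/{tag}_s.png",cv2.resize(np.clip(p[190:340,230:380]*1.3,0,255).astype(np.uint8),None,fx=4,fy=4,interpolation=cv2.INTER_CUBIC))
E
python3 - <<'E'
from pick import *
pick([.4745,-.109],.074,"n")
E
```

```text
0.11 [ 0.1 -1.   0.6]
0.07 [-0.5 -0.4  0.2]
0.036 [0.6 0.5 0.9]
w 0.45434902379221254 [-0.9  2.3  5.9]
65.3167 [ 0.57030484 -0.21150491  0.07864047] 0.45446384874317847
```

View pics/n_s.png

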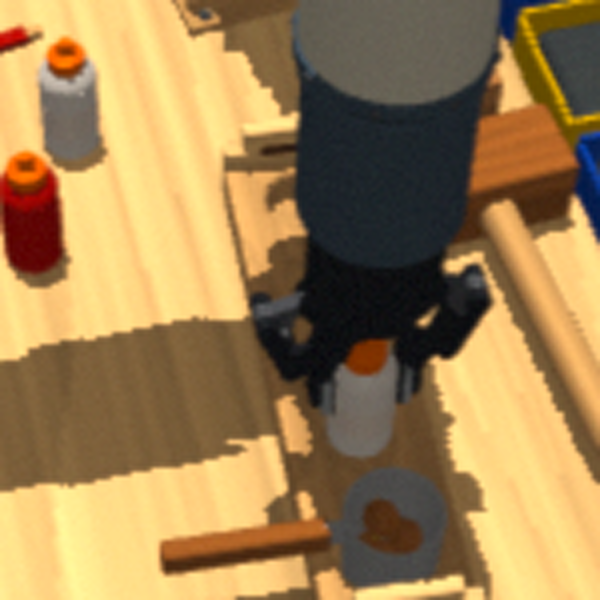

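View pics/n_top.png

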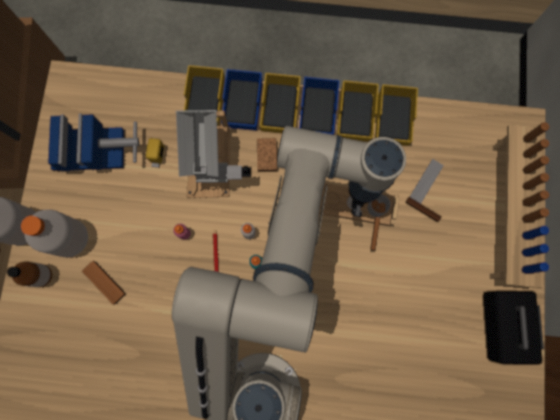

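```bash
cat >> pick.py <<'E'
from scipy.optimize import least_squares
def inhand(tag,zt):
    f=np.load(f"pics/{tag}_side.npz");c=cloud("side",f["d"]);t=arm.get_tool_pos();h=c[...,2]
    e=np.array([np.cos(CA),np.sin(CA)]);g=np.array([-e[1],e[0]]);r=c[...,:2]-t[:2];X=r@e;Y=r@g
    k=(f["d"]>0)&(np.hypot(X,Y)<.035)&(h>zt-.025)&(h<zt+.0)
    Q=np.c_[X[k],Y[k]]
    s=least_squares(lambda a:np.hypot(Q[:,0]-a[0],Q[:,1]-a[1])-.02,[0,0],loss="soft_l1",f_scale=.002).x
    uv=np.argwhere(k);print(len(Q),Q.min(0),Q.max(0),"centre rel tcp",s.round(4))
E
python3 - <<'E'
from pick import *
inhand("n",.0786)
# same estimator bias check on standing w0 and known-top position
f=np.load("pics/n_side.npz");c=cloud("side",f["d"])
k=(np.hypot(c[...,0]-.4515,c[...,1]-.0905)<.035)&(c[...,2]>.02)&(c[...,2]<.06);Q=c[k][:,:2]
print("w0 body",least_squares(lambda a:np.hypot(Q[:,0]-a[0],Q[:,1]-a[1])-.02,[.45,.09],loss="soft_l1",f_scale=.002).x)
f=np.load("pics/m_side.npz");c=cloud("side",f["d"])
k=(np.hypot(c[...,0]-.4745,c[...,1]+.109)<.035)&(c[...,2]>.02)&(c[...,2]<.06);Q=c[k][:,:2]
print("w1 body",least_squares(lambda a:np.hypot(Q[:,0]-a[0],Q[:,1]-a[1])-.02,[.47,-.11],loss="soft_l1",f_scale=.002).x)
E
```

```text
93 [-0.02095628 -0.02027947] [ 0.01710869 -0.00031865] centre rel tcp [-0.0002  0.0019]
w0 body [0.4522826  0.09195359]
w1 body [ 0.47564884 -0.10737137]
```

```bash
cat >> pick.py <<'E'
def insert(x,y):
    F0=arm.get_force(); arm.movel([*cw(x,y),.076],max_speed=.05)
    for z in np.append(np.arange(.073,.047,-.003),[.046,.045,.044]):
        arm.movel([*cw(x,y),z],max_speed=.04); f=arm.get_force()-F0;print(round(z,3),f.round(1),arm.get_tool_pos()[2].round(4))
        if f[2]>6 or abs(f[:2]).max()>8: break
    print(arm.get_time())
def release(x,y):
    arm.set_gripper(.75,50); arm.movel([*cw(x,y),.17],max_speed=.12)
E
python3 - <<'E'
from pick import *
insert(0,.0725)
E
```

```text
0.073 [ 0.1  0.3 -0.2] 0.0726
0.07 [0.7 0.5 0.1] 0.0697
0.067 [-0.1 -0.  -0.9] 0.0667
0.064 [ 0.6 -0.6  0.4] 0.0637
0.061 [0.8 0.4 1.2] 0.0607
0.058 [ 0.5 -0.1  0. ] 0.0577
0.055 [ 1.   1.2 -0.3] 0.0547
0.052 [ 0.3  0.4 -0.1] 0.0517
0.049 [1.8 0.5 0.7] 0.0487
0.046 [-0.2  0.9  6.4] 0.0472
68.1667
```

Run:
```python
from pick import *
release(0,.0725)
snap("o")
f=np.load("pics/o_side.npz");c=cloud("side",f["d"])
k=(np.hypot(c[...,0]-.452,c[...,1]-.092)<.04)&(c[...,2]>.02)&(c[...,2]<.06);Q=c[k][:,:2]
b=least_squares(lambda a:np.hypot(Q[:,0]-a[0],Q[:,1]-a[1])-.02,[.45,.09],loss="soft_l1",f_scale=.002).x
print(len(Q),b)
if np.hypot(*(b-[.452,.0915]))<.004: pick([.452,.0915],.198,"q"); inhand("q",.0786)
```

```text
140 [0.45209853 0.09198812]
0.11 [0.1 0.5 0.5]
0.07 [-0.8  1.4  0.4]
0.036 [0.8 1.4 1.6]
w 0.4537203865844324 [-1.6  0.1  6. ]
76.5667 [ 0.57994994 -0.08781304  0.07862547] 0.4492674271526775
91 [-0.02103645 -0.02294373] [ 0.0168765  -0.00070505] centre rel tcp [-0.0004  0.0003]
```

View pics/q_s.png

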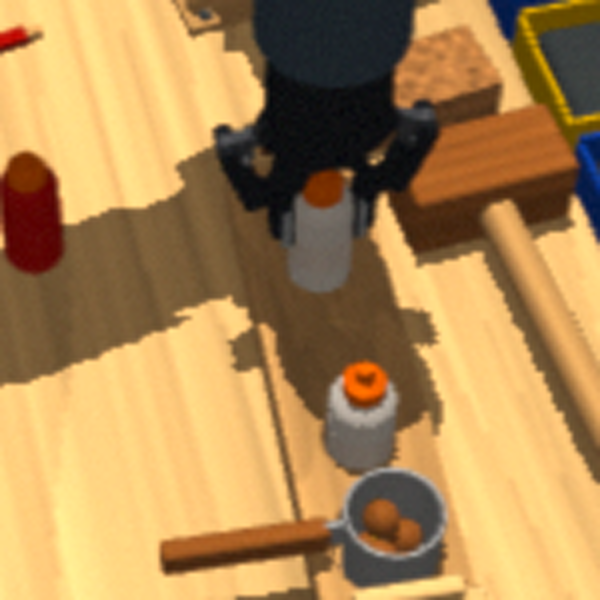

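Run:
```python
from pick import *
insert(0,.198)
```

```text
0.073 [-1.  -1.3  0.1] 0.0727
0.07 [-1.2 -0.7  0.4] 0.0697
0.067 [-1.8 -1.1  0.5] 0.0667
0.064 [-0.7 -0.4  1.1] 0.0637
0.061 [-1.2 -1.   0.6] 0.0607
0.058 [-0.5 -0.3  0.4] 0.0577
0.055 [-0.9 -0.7  1.8] 0.0547
0.052 [-0.1 -1.   1.3] 0.0517
0.049 [-1.2 -1.2  0.3] 0.0487
0.046 [-2.  -0.8  6.4] 0.0471
79.4167
```

Run:
```python
from pick import *
release(0,.198)
arm.move_ptp([.2,-.35,.3],down(CA+PI/2))
snap("r");print(arm.get_time())
p=cv2.imread("pics/r_side.png");cv2.imwrite("pics/r_s.png",cv2.resize(np.clip(p[100:400,180:440]*1.2,0,255).astype(np.uint8),None,fx=2,fy=2,interpolation=cv2.INTER_CUBIC))
p=cv2.imread("pics/r_top.png");cv2.imwrite("pics/r_t.png",cv2.resize(np.clip(p[90:290,160:430]*1.9,0,255).astype(np.uint8),None,fx=2.9,fy=2.9,interpolation=cv2.INTER_CUBIC))
for nm,y,rr in(("b1",.074,.02),("b3",.198,.02),("cup",0,.034)):
    for n in("top","side"):
        f=np.load(f"pics/r_{n}.npz");c=cloud(n,f["d"]);h=c[...,2];q=cw(0,y)
        k=(np.hypot(c[...,0]-q[0],c[...,1]-q[1])<rr)&(f["d"]>0)
        print(nm,n,"top z",np.percentile(h[k],[90,98]).round(4))
```

```text
82.8167
b1 top top z [0.1018 0.1114]
b1 side top z [0.1004 0.1089]
b3 top top z [0.1025 0.1101]
b3 side top z [0.1001 0.1096]
cup top top z [0.0712 0.0751]
cup side top z [0.0704 0.0733]
```

View pics/r_s.png

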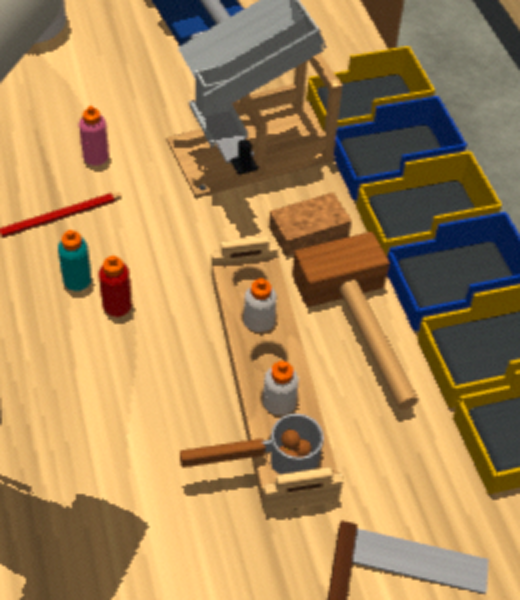

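View pics/r_t.png

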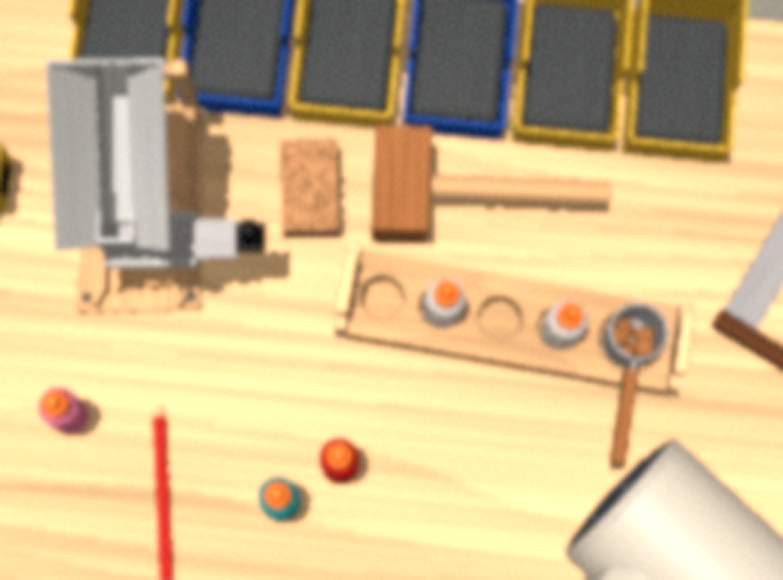

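Run:
```python
import cv2,numpy as np
a=cv2.imread("pics/r_top.png")[190:225,360:395];b=cv2.imread("pics/r_side.png")[300:345,308:348]
cv2.imwrite("pics/z.png",np.hstack([cv2.resize(np.clip(a*2.2,0,255).astype(np.uint8),(390,390),interpolation=cv2.INTER_CUBIC),cv2.resize(np.clip(b*1.5,0,255).astype(np.uint8),(347,390),interpolation=cv2.INTER_CUBIC)]))
```

```text
(no output)
```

View pics/z.png

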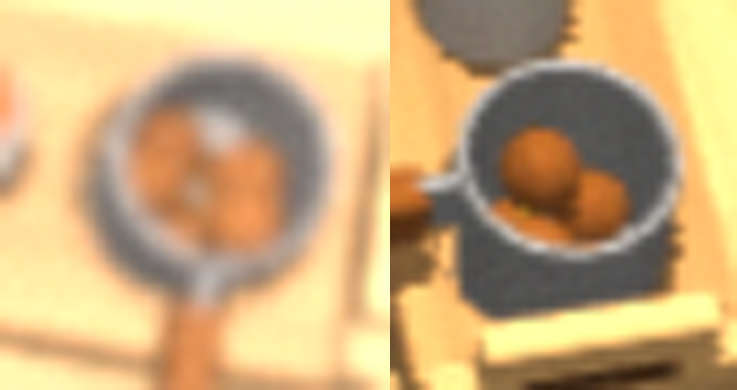

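Run:
```python
from h import *
p=cv2.imread("pics/r_side.png");cv2.imwrite("pics/z2.png",cv2.resize(np.clip(p[130:205,255:325]*1.8,0,255).astype(np.uint8),None,fx=7,fy=7,interpolation=cv2.INTER_CUBIC))
f=np.load("pics/r_top.npz");c=cloud("top",f["d"]);print(c[160:174,200:204,2].round(3))
```

```text
[[0.129 0.128 0.132 0.128]
 [0.125 0.125 0.129 0.126]
 [0.127 0.124 0.122 0.126]
 [0.123 0.124 0.125 0.124]
 [0.127 0.125 0.129 0.119]
 [0.122 0.117 0.123 0.122]
 [0.114 0.113 0.115 0.115]
 [0.106 0.11  0.113 0.108]
 [0.107 0.116 0.108 0.108]
 [0.111 0.109 0.114 0.107]
 [0.109 0.107 0.108 0.111]
 [0.103 0.109 0.113 0.107]
 [0.168 0.172 0.169 0.169]
 [0.165 0.163 0.169 0.164]]
```

View pics/z2.png

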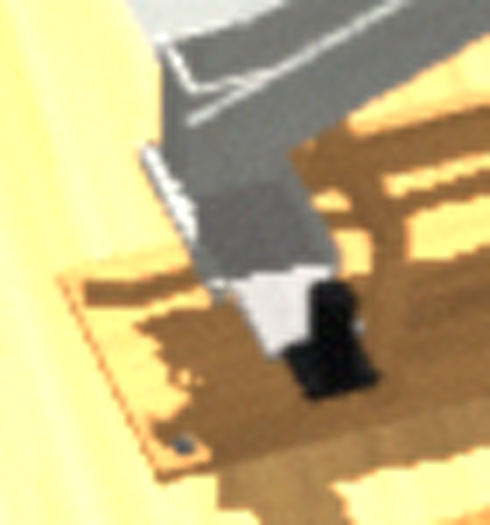

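The shutter plate shows bare at z of about 0.11 in the outlet, so the hopper is empty, and no feet lie on the rest or the bench. I'm handing the job in.

Run:
```python
from h import *
arm.job_done();print(arm.get_time())
```

```text
the job is handed in; nothing more can be done
the job is handed in; nothing more can be done
```

The caddy is made up and the job was handed in at about 83 s, of the 210 s allowed. I stood the cup in the rest, then pulled the shutter to its open stop, about 44 mm by the tool. With the arm clear I saw the hopper empty, pushed the shutter back to its shut stop, and only then took the cup out. The cup is now in the large bore, and both white bottles are in small bores (`caddy_hole1` and `caddy_hole3`).

What the last checks showed:
- **Seating:** the cup and both bottles met the bore floors at the expected depth. The bottle tops measure about 0.110 m and the cup rim about 0.072 m, which is what they should be when right down.
- **Shutter:** the grip is back where it started, and the bare plate shows in the empty outlet.
- **Bystanders:** the pink, red and turquoise bottles and the other tools look unmoved in the pictures. The arm was standing clear when I handed in.
- **Feet not fully counted:** only about four of the five can be made out in the cup, because they lie on top of each other. I take it that all five are there because none is left in the hopper, the rest or on the bench.
- **Knocked bottle:** one white bottle had been knocked a few centimetres aside during the run, so I measured it again before grasping it.
- **Feeder size:** the hopper rim measured about 161 mm long against 195 mm in the description. I located the feeder from the shutter grip and base plate instead, and touching the cup against the rest's back fence confirmed the position.

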